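# Build one tier of a kiln load: three posts, the pot, the shelf

## Robot

A 7-joint arm with a two-finger parallel gripper is mounted at the origin on a cart in front of the work surface, level with it; the furniture and walls round the work are solid. World frame = base frame: x ahead of the robot, y to its left, z up, the work surface at z = 0. Lengths are in m, angles in rad, forces in N, time in s.
With the tool pointing down it reaches from about 0.35 to 0.9 m from the base axis. Payload 19.9 kg.
Tool frame: the origin (TCP) lies midway between the tips of the shut fingers; the grasp point (between the pads) lies 19 mm behind it; z points along the fingers, y is the line along which they close (so a half turn about z gives the same grasp; the last joint's range is limited). The gripper opens to 94 mm and grips with 3 to 60 N. Pads are 16 mm wide; open, the fingers measure 119 mm over their backs; the gripper's body (75 mm by 177 mm) begins 78 mm behind the grasp point.
Start: joints at [-0.042, 0.417, -0.01, 1.614, 0.005, 1.111, -0.053], TCP at [0.625, 0, 0.205] pointing down, gripper open.
Joint ranges: [-2.81, 2.81], [-0.39, 2.02], [-1.27, 1.25], [0.06, 2.57], [-1.19, 4.33], [0.19, 2], [-2.82, 2.82]. Speed limits (rad/s): [1.89, 1.89, 2.39, 2.39, 3.01, 3.01, 3.01].

## Interface

Orientations are given as [roll, pitch, yaw] about the fixed x, y, z axes, in that order (R = Rz(yaw) Ry(pitch) Rx(roll)).
In Python, from workcell import monitor, imaging, env gives the robot as it stands.
- The arm moves only by the tool drive_tool, never from a script. Its argument "plan" is a list of rows, each an object of numbers: "x", "y", "z": the shift along the tool's x, y, z normalised to -1 to 1, where 1 is 40 mm; "ax", "ay", "az": the turn, a rotation vector about the tool's x, y, z normalised to -1 to 1, where 1 is 0.1 rad; "claw": the opening, from -1 (shut) to 1 (fully open). In form: [{"x": .., "y": .., "z": .., "ax": .., "ay": .., "az": .., "claw": ..}, ...]. A call has 1 to 10 rows; each row shifts and turns the commanded pose from where the row before left it, along the tool's axes as they then stand; what a row does not reach is not made up. A row lasts 1/12 s, in which the tool goes at most 41.7 mm and 7.16 degrees, less where a joint would pass 70% of its speed; a pose out of reach is approached as far as the arm can. A call with a number of a shift or a turn outside -1 to 1 is refused whole. A call with a gripper value outside its range is refused whole. The fingers move at their own pace and stop on an object; "force" is the grip in N (left out, the last holds). Time passes only in rows, so rows that do not move let the fingers close. It gives the time, the measured TCP pose, the force, the opening and the grip force at its end, in the units of the state.
- monitor.get_state(): the state, without advancing time (a new reading comes with each control period).
- imaging.read_camera(name): name is "scene" or "side" or "wrist"; returns a dict with "image" (400x640x3 uint8, red, green, blue), "K" (3x3 intrinsics, pixels), "xyz" and "rotation" of the camera in the world; the wrist camera has in their place "T_tool_cam" (4x4, takes a point from camera to tool coordinates, whose origin is the TCP and whose axes are the flange's). Camera axes: x right, y up, looking along -z (the intrinsics and any distortion apply to the point x, -y, -z); pixel columns grow to the right and rows downward; lengths in m; the calibration is good to about 2 mm. A picture is of the moment at which its call begins: read the wrist's pose just before it. There is no depth.
- env.sign_off(): hands the job in; it is judged then, once.
The state is a dict: "time_s": time; "joint_pos": joint angles; "joint_velocities": joint speeds; "joint_efforts": joint torques, N m; "position": TCP position; "tcp_rot": TCP orientation; "ft_force": force on the tool from outside, world axes, zero at the start; "wrist_torque": the same for the moment, N m; "opening": finger opening in m; "grip_force": force on a finger pad.
Only numpy, scipy, OpenCV 4.12 (cv2) and the standard library are available. Lean on these libraries where they do the work, as an engineer would, in place of code of your own. Each camera call takes 0.05 s, during which the arm holds its last target. There are 200 camera calls.

## Task

Build up one tier on the kiln hearth: stand the three matching medium-height posts upright on the three bare patches in its white kiln wash, one post on each, and set the small square clay pot upright in the middle of the bottom shelf between them. Then take the narrow kiln shelf off the banding wheel and lay it, white side up, level on the three posts, centred over the bottom shelf and parallel to it, without ever touching the pot with it. Leave the one taller and the one shorter post standing where they are.

Things in the scene. Friction and masses are not known exactly. Their poses are not given: they have to be found in the camera images.
- kiln_hearth: Fixed kiln hearth: steel tray 270x190 mm, brick, and white-washed bottom shelf 212x140 mm, top at z 58 mm. Origin: its centre, on the table; x along its length, roughly away from the robot. Bare buff patches (27 mm) for posts, centres (x,y) mm: one at the near end (-78,0), two side by side at the far end (78,19), (78,-19). Pot's place: (0,0), the middle.
- post_1: Kiln post, the same as the other two of its kind: a plain buff-coloured square pillar 25 x 25 mm and 60 mm tall with a small dark bore in its end, about 80 g, standing upright on the table. Origin at the centre of its underside, z up, x and y square to its sides.
- post_2: Kiln post, the same as the other two of its kind: a plain buff-coloured square pillar 25 x 25 mm and 60 mm tall with a small dark bore in its end, about 80 g, standing upright on the table. Origin at the centre of its underside, z up, x and y square to its sides.
- post_3: Kiln post, the same as the other two of its kind: a plain buff-coloured square pillar 25 x 25 mm and 60 mm tall with a small dark bore in its end, about 80 g, standing upright on the table. Origin at the centre of its underside, z up, x and y square to its sides.
- post_tall: Odd kiln post, too tall: 25 x 25 mm square and 78 mm tall, buff, standing upright on the table among the others. Origin at the centre of its underside, z up. To be left where it is.
- post_short: Odd kiln post, too short: round, 30 mm in diameter and 40 mm tall, buff, standing upright on the table among the others. Origin at the centre of its underside, z up. To be left where it is.
- square_pot: Small hand-built square pot of grey-brown clay, an open square tube 46 x 46 mm and 34 mm tall with walls of about 9 mm, about 60 g, standing on the table among the posts. Origin at the centre of its underside, z up, x and y square to its sides; gripped from outside across two parallel sides.
- upper_shelf: Narrow kiln shelf, buff slab 190x66x14 mm, top washed white, about 0.34 kg, lying on the fixed banding wheel (round grey head 210 mm across, top at z 98 mm). Origin: centre of its underside; x along its length, y across its width (grip across the width), z up. On the 60 mm posts its underside is at z 118 mm.

How it is judged:
By the outcome, as a careful person would: the job done as asked, in the order asked, and still so for the second after the job is handed in, with the robot touching nothing.
It also fails if it takes over 144 s, if anything falls off the work surface, if the arm or the gripper's body presses on something with over 40 N, if the wrist force passes 120 N, or if a joint passes its speed limit or range.

## Working session

There is one attempt and no reset: what is moved stays moved. The work goes in short steps, Python scripts to look and compute and a tool call to move; the robot and the scene stay as the last step left them, time stands still between calls to the robot, and variables do not carry over. Pictures are saved under pics/ and viewed, at most 14 in all, crops included, and the job is handed in when it is done.

Besides the shell and the picture viewer there is one more tool, called after "Emit:" as name(argument=value, ...), one argument or row to a line, values as JSON. drive_tool: Moves the arm, as the interface text tells. Scaled input: -1 to 1 covers 40 mm each way for a shift and 0.1 rad each way for a turn. Its arguments: {"type":"object","properties":{"plan":{"type":"array","items":{"type":"object","properties":{"x":{"type":"number","minimum":-1,"maximum":1},"y":{"type":"number","minimum":-1,"maximum":1},"z":{"type":"number","minimum":-1,"maximum":1},"ax":{"type":"number","minimum":-1,"maximum":1},"ay":{"type":"number","minimum":-1,"maximum":1},"az":{"type":"number","minimum":-1,"maximum":1},"claw":{"type":"number"}}}},"force":{"type":"number"}},"required":["plan"]}

```bash
ls; mkdir -p pics; python3 - <<'E'
from workcell import monitor, imaging
import cv2,pickle
s=monitor.get_state();print({k:s[k] for k in('time_s','position','tcp_rot','opening','ft_force')})
d={}
for n in('scene','side','wrist'):
    c=imaging.read_camera(n);d[n]=c;cv2.imwrite(f'pics/{n}0.png',c['image'][:,:,::-1])
    print(n,{k:v for k,v in c.items() if k!='image'})
pickle.dump((s,d),open('d0.pkl','wb'))
E
```

```text
pics
{'time_s': 0.0, 'position': array([ 6.24619255e-01, -6.03607605e-06,  2.04823224e-01]), 'tcp_rot': array([-3.14036003e+00,  8.63529721e-05,  1.57083555e+00]), 'opening': 0.09391247802064263, 'ft_force': array([ 0.3764112 , -0.02813841,  0.2027774 ])}
scene {'K': array([[434.41485054,   0.        , 316.83569685],
       [  0.        , 434.41485054, 191.69386761],
       [  0.        ,   0.        ,   1.        ]]), 'xyz': array([-0.36433681, -0.50948142,  0.79113362]), 'rotation': array([ 0.94374672,  0.01063128, -1.08943576])}
side {'K': array([[462.33464606,   0.        , 321.5447527 ],
       [  0.        , 462.33464606, 196.48535837],
       [  0.        ,   0.        ,   1.        ]]), 'xyz': array([ 0.07330979, -0.7533484 ,  0.80257569]), 'rotation': array([ 0.83269262, -0.01746987, -0.52169126])}
wrist {'K': array([[333.56642098,   0.        , 316.08049631],
       [  0.        , 333.56642098, 193.10376454],
       [  0.        ,   0.        ,   1.        ]]), 'T_tool_cam': array([[-9.38233151e-04,  9.73675031e-01,  2.27938706e-01,
         6.64215181e-02],
       [ 9.99999560e-01,  9.10997751e-04,  2.24696260e-04,
         1.23213161e-04],
       [ 1.11294893e-05,  2.27938816e-01, -9.73675457e-01,
        -1.78858041e-01],
       [ 0.00000000e+00,  0.00000000e+00,  0.00000000e+00,
         1.00000000e+00]])}
```

View pics/scene0.png

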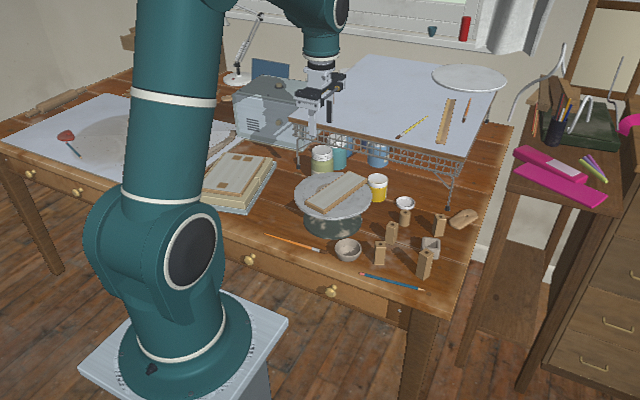

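View pics/side0.png

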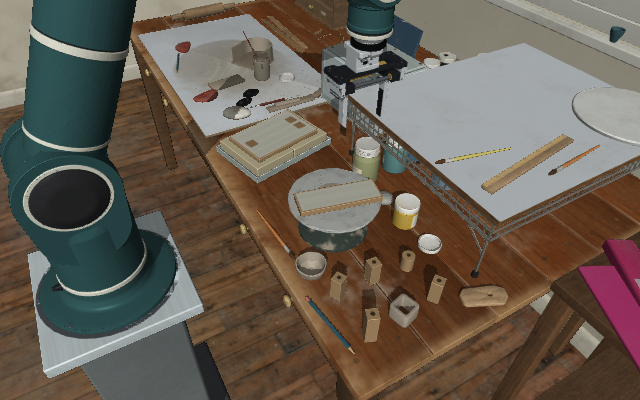

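View pics/wrist0.png

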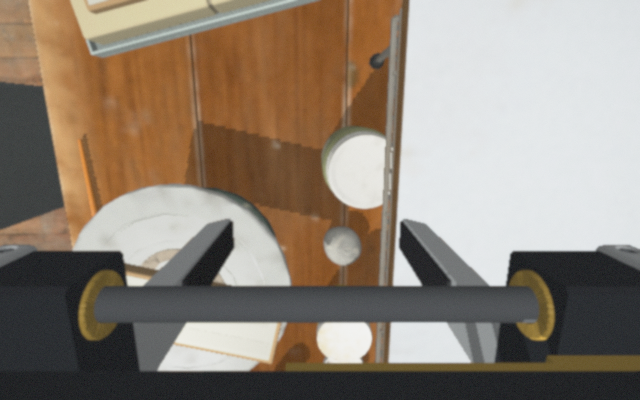

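The scene view shows the hearth at about (240,180), the wheel with the shelf at (332,193), and the posts and pot between x 375 and 445 and y 200 and 275. The side view shows the hearth at (272,143), the wheel at (336,198), the square posts at (338,286), (373,270) and (437,288), the round post at (408,260), the tall post at (371,323) and the pot at (404,310). The wrist view shows the wheel at lower left, the hearth at upper left and a raised board on the right.

```bash
cat > h.py <<'E'
import numpy as np, cv2, pickle
from scipy.spatial.transform import Rotation as R
def pose(c,s=None):
    if 'T_tool_cam' in c:
        T=np.eye(4);T[:3,:3]=R.from_euler('xyz',s['tcp_rot']).as_matrix();T[:3,3]=s['position']
        T=T@c['T_tool_cam'];return T[:3,:3],T[:3,3]
    return R.from_euler('xyz',c['rotation']).as_matrix(),np.array(c['xyz'])
def ray(c,uv,s=None):
    Rm,t=pose(c,s);K=c['K'];d=np.array([(uv[0]-K[0,2])/K[0,0],-(uv[1]-K[1,2])/K[1,1],-1]);return t,Rm@d
def at(c,uv,z,s=None):
    t,d=ray(c,uv,s);return (t+d*(z-t[2])/d[2])[:3]
def proj(c,P,s=None):
    Rm,t=pose(c,s);p=(np.atleast_2d(P)-t)@Rm;K=c['K']
    return np.c_[K[0,0]*p[:,0]/-p[:,2]+K[0,2],K[1,1]*p[:,1]/p[:,2]+K[1,2]]
def snap(n,f):
    from workcell import monitor, imaging
    s=monitor.get_state();c=imaging.read_camera(n);cv2.imwrite(f'pics/{f}.png',c['image'][:,:,::-1]);pickle.dump((s,c),open(f'{f}.pkl','wb'));return s,c
E
python3 - <<'E'
from h import *
np.set_printoptions(precision=3,suppress=True)
s,d=pickle.load(open('d0.pkl','rb'))
c=d['side']
for n,uv,z in [('p338',(338,278),.06),('p373',(373,261),.06),('p437',(437,279),.06),('short',(408,253),.04),('tall',(372,312),.078),('pot',(404,302),.034),('wheel',(336,200),.098),('hearth',(272,143),.058),('boardcorner',(500,217),.2),('leg',(475,274),0),('yellow',(405,200),.06),('bowl',(311,260),.04),('edge',(347,95),.2)]:
    P=at(c,uv,z);print(n,P,proj(d['scene'],P)[0])
sc=d['scene']
print(at(sc,(440,159),.2))
a=cv2.resize(c['image'][200:360,260:460],None,fx=3.7,fy=3.7,interpolation=2)[:,:,::-1];cv2.imwrite('pics/crop1.png',a)
a=cv2.resize(c['image'][90:210,200:340],None,fx=4.5,fy=4.5,interpolation=2)[:,:,::-1];cv2.imwrite('pics/crop2.png',a)
E
```

```text
p338 [ 0.4   -0.278  0.06 ] [380.676 245.056]
p373 [ 0.486 -0.276  0.06 ] [391.835 224.397]
p437 [ 0.572 -0.377  0.06 ] [439.253 216.78 ]
short [ 0.576 -0.281  0.04 ] [404.243 211.611]
tall [ 0.406 -0.386  0.078] [425.744 252.135]
pot [ 0.494 -0.376  0.034] [429.274 241.698]
wheel [ 0.493 -0.114  0.098] [336.636 194.514]
hearth [0.482 0.204 0.058] [239.583 178.977]
boardcorner [ 0.676 -0.394  0.2  ] [464.409 154.506]
leg [ 0.694 -0.377  0.   ] [446.967 208.993]
yellow [ 0.659 -0.158  0.06 ] [374.045 179.226]
bowl [ 0.383 -0.196  0.04 ] [347.204 244.888]
edge [0.662 0.119 0.2  ] [291.959 117.577]
[ 0.626 -0.343  0.2  ]
```

View pics/crop1.png

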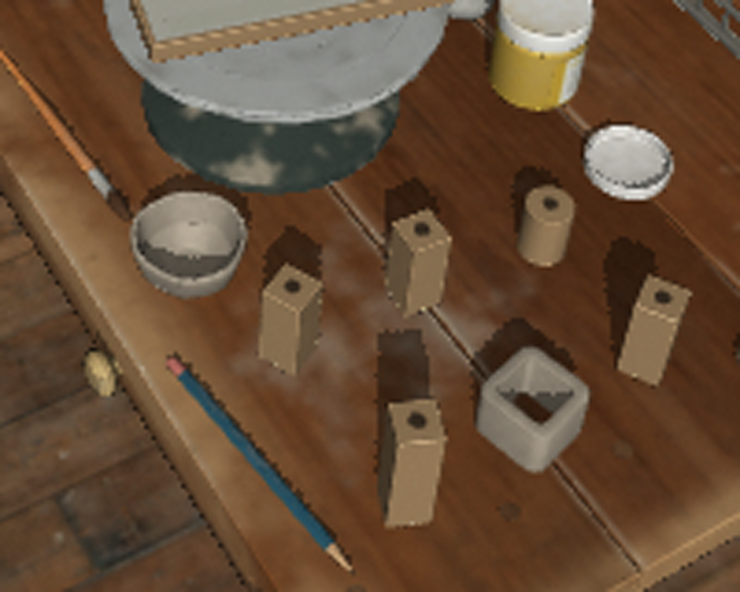

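The crop shows the square posts' bores at crop (292,286), (422,229) and (662,297), the round post at (548,203), the tall post at (417,420) and the pot at (535,405). Next I move the wrist camera over this area.

Emit:
drive_tool(
  plan=[
    {"x": -0.9, "y": -0.34, "z": -0.29, "claw": 1},
    {"x": -0.9, "y": -0.34, "z": -0.29},
    {"x": -0.9, "y": -0.34, "z": -0.29},
    {"x": -0.9, "y": -0.34, "z": -0.29},
    {"x": -0.9, "y": -0.34, "z": -0.29},
    {"x": -0.9, "y": -0.34, "z": -0.29},
    {"x": -0.9, "y": -0.34, "z": -0.29},
    {"x": -0.9, "y": -0.34, "z": -0.29},
    {"x": -0.9, "y": -0.34, "z": -0.29},
    {"x": -0.9, "y": -0.34, "z": -0.29},
  ],
)

```text
schema error: expected keys x, y, z, ax, ay, az, claw
```

Emit:
drive_tool(
  plan=[
    {"z": 0},
    {"z": 0},
  ],
)

```text
schema error: expected keys x, y, z, ax, ay, az, claw
```

```bash
python3 - <<'E'
from h import *
s,c=snap('wrist','w1');print(s['position'],s['tcp_rot'])
E
```

```text
[ 6.24715321e-01 -1.60838555e-06  2.04976481e-01] [-3.14066962e+00  6.96689038e-05  1.57082210e+00]
```

View pics/w1.png

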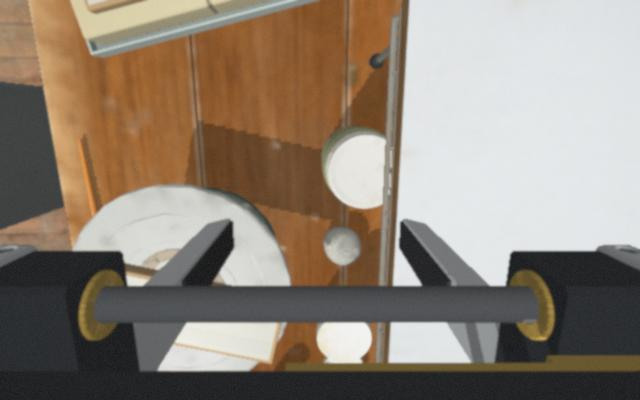

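The arm hasn't moved, because every row needs all seven keys, so this view is the same as the first wrist view.

Emit:
drive_tool(
  plan=[
    {"x": -0.9, "y": -0.34, "z": -0.29, "ax": 0, "ay": 0, "az": 0, "claw": 1},
    {"x": -0.9, "y": -0.34, "z": -0.29, "ax": 0, "ay": 0, "az": 0, "claw": 1},
    {"x": -0.9, "y": -0.34, "z": -0.29, "ax": 0, "ay": 0, "az": 0, "claw": 1},
    {"x": -0.9, "y": -0.34, "z": -0.29, "ax": 0, "ay": 0, "az": 0, "claw": 1},
    {"x": -0.9, "y": -0.34, "z": -0.29, "ax": 0, "ay": 0, "az": 0, "claw": 1},
    {"x": -0.9, "y": -0.34, "z": -0.29, "ax": 0, "ay": 0, "az": 0, "claw": 1},
    {"x": -0.9, "y": -0.34, "z": -0.29, "ax": 0, "ay": 0, "az": 0, "claw": 1},
    {"x": -0.9, "y": -0.34, "z": -0.29, "ax": 0, "ay": 0, "az": 0, "claw": 1},
    {"x": -0.9, "y": -0.34, "z": -0.29, "ax": 0, "ay": 0, "az": 0, "claw": 1},
    {"x": 0, "y": 0, "z": 0, "ax": 0, "ay": 0, "az": 0, "claw": 1},
  ],
)

```text
time_s: 1.03
position: [0.499, -0.3318, 0.312]
tcp_rot: [3.141, 0.004, 1.562]
ft_force: [0.3, -1.8, -0.7]
opening: 0.0942
grip_force: 0.0
```

Emit:
drive_tool(
  plan=[
    {"x": -0.4, "y": 0, "z": 0, "ax": 0, "ay": 0, "az": 0, "claw": 1},
    {"x": 0, "y": 0, "z": 0, "ax": 0, "ay": 0, "az": 0, "claw": 1},
    {"x": 0, "y": 0, "z": 0, "ax": 0, "ay": 0, "az": 0, "claw": 1},
    {"x": 0, "y": 0, "z": 0, "ax": 0, "ay": 0, "az": 0, "claw": 1},
  ],
)

```text
time_s: 1.37
position: [0.5028, -0.339, 0.3096]
tcp_rot: [-3.141, -0.001, 1.572]
ft_force: [-0.8, -0.5, 0.3]
opening: 0.094
grip_force: 0.0
```

```bash
python3 - <<'E'
from h import *
s,c=snap('wrist','w1');print(s['position'],s['tcp_rot'])
E
```

```text
[ 0.502813   -0.33901809  0.30955359] [-3.14114410e+00 -5.02174205e-04  1.57150786e+00]
```

View pics/w1.png

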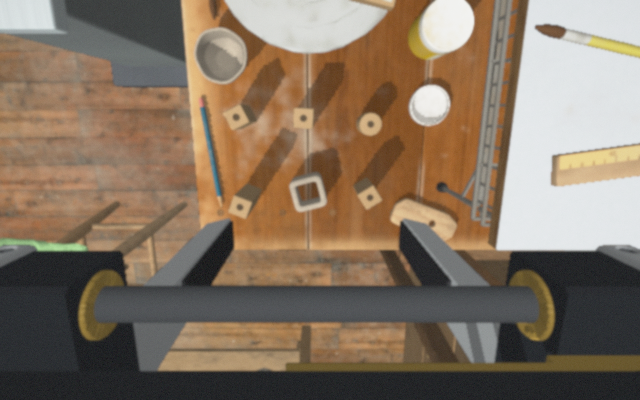

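The wrist view shows square posts at (236,117), (303,118) and (369,196), the round post at (370,124), the tall post at (242,206), the pot at (308,192) and the edge of the raised board at column 505.

```bash
python3 - <<'E'
from h import *
s,c=pickle.load(open('w1.pkl','rb'))
im=c['image'][:,:,::-1]
a=cv2.resize(im[95:220,215:395],None,fx=4.4,fy=4.4,interpolation=cv2.INTER_CUBIC);print(a.shape);cv2.imwrite('pics/w1c.png',a)
E
```

```text
(550, 792, 3)
```

View pics/w1c.png

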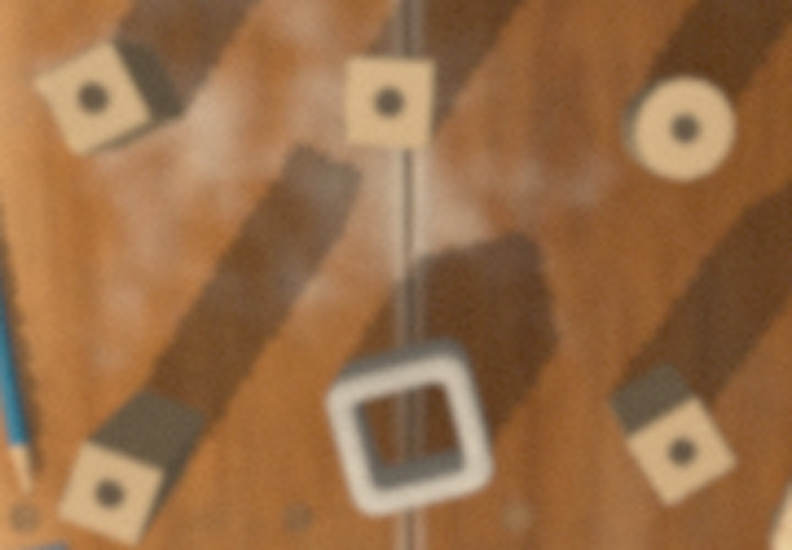

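The crop gives the post-top corners, which I'll convert to table coordinates and yaw angles.

```bash
python3 - <<'E'
from h import *
np.set_printoptions(precision=4,suppress=True)
s,c=pickle.load(open('w1.pkl','rb'))
f=lambda p:((p[0]+.5)/4.4-.5+215,(p[1]+.5)/4.4-.5+95)
def X(a,b,c_,d):
    l=np.cross([*a,1],[*b,1]);m=np.cross([*c_,1],[*d,1]);q=np.cross(l,m);return q[:2]/q[2]
L=[(328,405),(357,500)];T=[(345,380),(455,353)];Rr=[(468,370),(492,465)];B=[(375,515),(480,488)]
pot=[X(*L,*T),X(*T,*Rr),X(*Rr,*B),X(*B,*L)]
O={'A':(.06,[(38,84),(110,43),(150,113),(83,153)]),'B':(.06,[(347,57),(435,60),(432,149),(345,147)]),'C':(.06,[(627,438),(695,396),(736,460),(668,505)]),'pot':(.034,pot),'tall':(.078,[(90,440),(163,468),(138,544),(58,512)]),'short':(.04,[(632,129),(684,76),(736,129),(684,182)])}
for n,(z,q) in O.items():
    P=np.array([at(c,f(p),z,s)[:2] for p in q]);e=np.roll(P,-1,0)-P
    print(n,P.mean(0),np.linalg.norm(e,axis=1),'edge0 deg',np.degrees(np.arctan2(e[:,1],e[:,0])))
print('board edge z.2',at(c,(505,120),.2,s),at(c,(496,248),.2,s))
E
```

```text
A [ 0.4028 -0.2749] [0.0239 0.0219 0.0227 0.0225] edge0 deg [  28.1398  -61.6915 -150.4133  121.2516]
B [ 0.4866 -0.2763] [0.0249 0.0248 0.0249 0.025 ] edge0 deg [ -1.9063 -92.1062 178.6941  87.7908]
C [ 0.5734 -0.3779] [0.0237 0.0236 0.0244 0.0246] edge0 deg [  32.8641  -56.3474 -144.8594  121.9283]
pot [ 0.4915 -0.3795] [0.0459 0.0445 0.0447 0.0452] edge0 deg [  13.9716  -75.878  -165.0703  105.6433]
tall [ 0.4059 -0.3858] [0.0222 0.0244 0.0248 0.024 ] edge0 deg [ -21.9588 -109.9388  156.8902   63.9927]
short [ 0.5738 -0.284 ] [0.0215 0.0223 0.0217 0.0225] edge0 deg [  45.7748  -43.7118 -133.7461  135.8448]
board edge z.2 [ 0.6624 -0.2767  0.2   ] [ 0.6689 -0.3921  0.2   ]
```

Emit:
drive_tool(
  plan=[
    {"x": 0.95, "y": -0.06, "z": 0, "ax": 0, "ay": 0, "az": 0, "claw": 0.1},
    {"x": 0.95, "y": -0.06, "z": 0, "ax": 0, "ay": 0, "az": 0, "claw": 0.1},
    {"x": 0.95, "y": -0.06, "z": 0, "ax": 0, "ay": 0, "az": 0, "claw": 0.1},
    {"x": 0.95, "y": -0.06, "z": 0, "ax": 0, "ay": 0, "az": 0, "claw": 0.1},
    {"x": 0, "y": 0, "z": 0, "ax": 0, "ay": 0, "az": 0, "claw": 0.1},
    {"x": 0, "y": 0, "z": 0, "ax": 0, "ay": 0, "az": 0, "claw": 0.1},
    {"x": 0, "y": 0, "z": 0, "ax": 0, "ay": 0, "az": 0, "claw": 0.1},
  ],
)

```text
time_s: 2.0
position: [0.493, -0.1877, 0.31]
tcp_rot: [3.141, 0.0, 1.572]
ft_force: [-0.4, 0.1, 0.1]
opening: 0.0529
grip_force: 0.0
```

```bash
python3 - <<'E'
from h import *
s,c=snap('wrist','w2');print(s['position'],s['tcp_rot'],s['opening'])
E
```

```text
[ 0.49302076 -0.1877327   0.3100261 ] [3.14137644e+00 2.63393689e-04 1.57165577e+00] 0.052888344221958115
```

Emit:
drive_tool(
  plan=[
    {"x": 0.9, "y": 0, "z": 0, "ax": 0, "ay": 0, "az": 0, "claw": 0.1},
    {"x": 0.9, "y": 0, "z": 0, "ax": 0, "ay": 0, "az": 0, "claw": 0.1},
    {"x": 0.9, "y": 0, "z": 0, "ax": 0, "ay": 0, "az": 0, "claw": 0.1},
    {"x": 0.9, "y": 0, "z": 0, "ax": 0, "ay": 0, "az": 0, "claw": 0.1},
    {"x": 0.9, "y": 0, "z": 0, "ax": 0, "ay": 0, "az": 0, "claw": 0.1},
    {"x": 0.9, "y": 0, "z": 0, "ax": 0, "ay": 0, "az": 0, "claw": 0.1},
    {"x": 0.9, "y": 0, "z": 0, "ax": 0, "ay": 0, "az": 0, "claw": 0.1},
    {"x": 0.9, "y": 0, "z": 0, "ax": 0, "ay": 0, "az": 0, "claw": 0.1},
    {"x": 0.7, "y": 0, "z": 0, "ax": 0, "ay": 0, "az": 0, "claw": 0.1},
    {"x": 0, "y": 0, "z": 0, "ax": 0, "ay": 0, "az": 0, "claw": 0.1},
  ],
)

```text
time_s: 2.88
position: [0.4927, 0.1328, 0.3095]
tcp_rot: [-3.141, -0.001, 1.576]
ft_force: [-0.4, 1.0, -0.3]
opening: 0.0519
grip_force: 0.0
```

Emit:
drive_tool(
  plan=[
    {"x": 0, "y": 0, "z": 0, "ax": 0, "ay": 0, "az": 0, "claw": 0.1},
    {"x": 0, "y": 0, "z": 0, "ax": 0, "ay": 0, "az": 0, "claw": 0.1},
    {"x": 0, "y": 0, "z": 0, "ax": 0, "ay": 0, "az": 0, "claw": 0.1},
  ],
)

```text
time_s: 3.13
position: [0.4934, 0.1264, 0.3097]
tcp_rot: [-3.141, 0.0, 1.568]
ft_force: [-0.2, 0.7, 0.1]
opening: 0.0518
grip_force: 0.0
```

```bash
python3 - <<'E'
from h import *
s,c=snap('wrist','w3');print(s['position'],s['tcp_rot'],s['opening'])
a=c['image'];print(a.shape)
s2,c2=pickle.load(open('w2.pkl','rb'))
# crops around expected centres
p=proj(c,[[.482,.204,.058]],s)[0];q=proj(c2,[[.493,-.114,.112]],s2)[0];print(p,q)
def crop(im,p,w,h):
    x=int(np.clip(p[0]-w/2,0,640-w));y=int(np.clip(p[1]-h/2,0,400-h));print('off',x,y);return im[y:y+h,x:x+w,::-1]
A=crop(a,p,300,140);B=crop(c2['image'],q,300,140)
cv2.imwrite('pics/w23.png',cv2.resize(np.vstack([A,B]),None,fx=2,fy=2,interpolation=cv2.INTER_CUBIC))
E
```

```text
[0.49338463 0.12641567 0.3097174 ] [-3.14137012e+00  3.52053696e-04  1.56836739e+00] 0.05178787767160734
(400, 640, 3)
[306.75945148 105.79638685] [315.96534951 108.10874411]
off 156 35
off 165 38
```

View pics/w23.png

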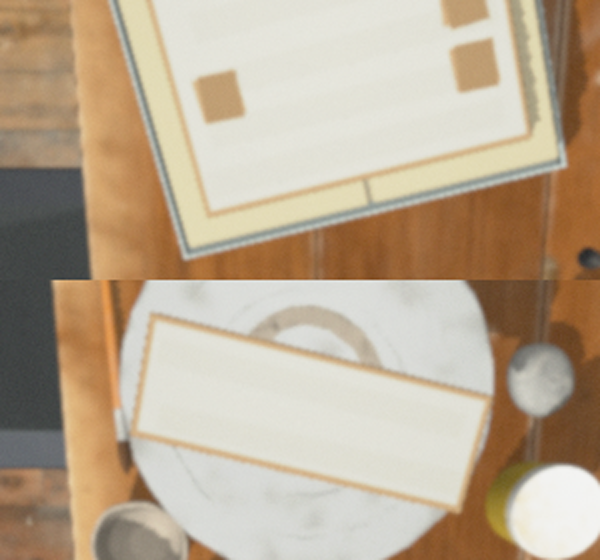

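The upper half of the crop shows the near patch at (220,97), far patches at (476,65) and (466,10), and the hearth shelf's near corner at (210,215). The lower half shows the shelf's top corners at (150,35), (491,117), (461,232) and (133,154), measured from the top of that half.

```bash
python3 - <<'E'
from h import *
np.set_printoptions(precision=4,suppress=True)
s,c=pickle.load(open('w3.pkl','rb'));s2,c2=pickle.load(open('w2.pkl','rb'))
hsv=cv2.cvtColor(c['image'],cv2.COLOR_RGB2HSV)
m=((hsv[:,:,1]>75)&(hsv[:,:,2]>100)).astype(np.uint8)
n,l,st,ce=cv2.connectedComponentsWithStats(m,connectivity=4)
C=[]
for i in range(1,n):
    if 250<st[i,4]<900 and st[i,1]<200: 
        r=cv2.minAreaRect(np.argwhere(l==i)[:,::-1].astype(np.float32));P=at(c,ce[i],.058,s);print(ce[i],st[i],r,P);C.append(P[:2])
def fit(M,Wd):
    M=np.array(M);Wd=np.array(Wd);a=M-M.mean(0);b=Wd-Wd.mean(0)
    th=np.arctan2((a[:,0]*b[:,1]-a[:,1]*b[:,0]).sum(),(a*b).sum());Rm=np.array([[np.cos(th),-np.sin(th)],[np.sin(th),np.cos(th)]])
    t=Wd.mean(0)-Rm@M.mean(0);print('yaw',np.degrees(th),'t',t,'res',Wd-(M@Rm.T+t));return th,t,Rm
if len(C)==3:
    C=sorted(C,key=lambda p:p[0]);
    f=sorted(C[1:],key=lambda p:-p[1])
    M=[(-.078,0),(.078,.019),(.078,-.019)]
    th,t,Rm=fit(M,[C[0],*f]);print('targets',np.array(M)@Rm.T+t)
q=[(150,35),(491,117),(461,232),(133,154)]
P=np.array([at(c2,((a+.5)/2-.5+165,(b+.5)/2-.5+38),.112,s2)[:2] for a,b in q])
e=np.roll(P,-1,0)-P;print(P,np.linalg.norm(e,axis=1))
fit([(-.095,.033),(.095,.033),(.095,-.033),(-.095,-.033)],P)
E
```

```text
[268.4755  35.8967] [228   0 117 117 368] ((269.94195556640625, 35.74706268310547), (71.62249755859375, 148.05404663085938), 38.41805648803711) [0.4371 0.2849 0.058 ]
[387.2098  34.4277] [376  21  24  28 491] ((387.1662292480469, 34.55271530151367), (25.26593780517578, 21.366872787475586), 81.02737426757812) [0.5788 0.286  0.058 ]
[393.0288  67.3208] [382  55  23  25 452] ((392.9615783691406, 67.30769348144531), (22.161123275756836, 20.592193603515625), 78.69007110595703) [0.5875 0.249  0.058 ]
[265.3605  83.0975] [253  71  25  25 441] ((265.1764831542969, 83.20588684082031), (22.313274383544922, 20.615528106689453), 75.96376037597656) [0.4313 0.2312 0.058 ]
[342.4187 121.8886] [259  95 163  49 332] ((340.3321533203125, 120.74357604980469), (8.629207611083984, 167.60946655273438), 75.04644012451172) [0.5268 0.1842 0.058 ]
[504.8039 205.2065] [496 171  19  79 673] ((502.27606201171875, 209.48887634277344), (14.316755294799805, 78.09139251708984), 7.815293788909912) [0.7455 0.0745 0.058 ]
[[ 0.4124 -0.0598]
 [ 0.5954 -0.1015]
 [ 0.5825 -0.164 ]
 [ 0.3998 -0.1211]] [0.1878 0.0638 0.1877 0.0625]
yaw -12.879702571181074 t [ 0.4975 -0.1116] res [[ 0.0001 -0.0016]
 [-0.0021 -0.0009]
 [-0.0003  0.001 ]
 [ 0.0022  0.0015]]
```

```bash
python3 - <<'E'
from h import *
np.set_printoptions(precision=4,suppress=True)
s,d=pickle.load(open('d0.pkl','rb'));
th=np.radians(13.4);Rm=np.array([[np.cos(th),-np.sin(th)],[np.sin(th),np.cos(th)]])
M=np.array([(-.078,0),(.078,.019),(.078,-.019),(0,0)]);W=M@Rm.T+[.5072,.2494];print(W)
for n in('side','scene'):
    c=d[n];uv=proj(c,np.c_[W,np.full(4,.058)]);hsv=cv2.cvtColor(c['image'],cv2.COLOR_RGB2HSV)
    m=((hsv[:,:,1]>85)&(hsv[:,:,2]>60)).astype(np.uint8);k,l,st,ce=cv2.connectedComponentsWithStats(m,connectivity=4)
    print(n,uv)
    for i in range(1,k):
        if 25<st[i,4]<300 and np.abs(uv-ce[i]).max(1).min()<12: print(ce[i],st[i],at(c,ce[i],.058))
E
```

```text
[[0.4313 0.2313]
 [0.5787 0.286 ]
 [0.5875 0.249 ]
 [0.5072 0.2494]]
side [[250.7474 142.9726]
 [289.8334 119.2194]
 [298.3919 124.6244]
 [273.0832 132.1117]]
[290.4651 119.3488] [285 117  12   6  43] [0.58   0.2845 0.058 ]
[299.0455 124.5909] [294 122  11   6  44] [0.5892 0.2483 0.058 ]
[251.2075 143.0189] [245 140  13   7  53] [0.4323 0.2305 0.058 ]
scene [[221.7165 185.2681]
 [236.355  157.5456]
 [247.3468 158.9534]
 [232.2342 171.1425]]
[247.3077 158.8077] [243 157   9   4  26] [0.5882 0.2496 0.058 ]
[221.9  185.05] [217 183  11   5  40] [0.4325 0.2315 0.058 ]
```

View pics/crop2.png

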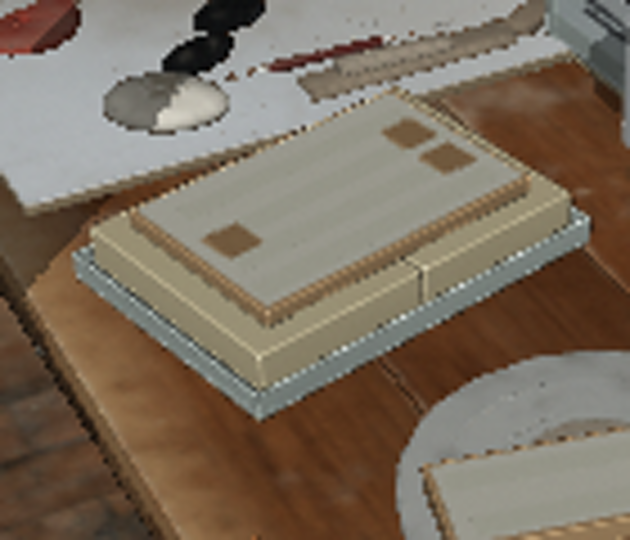

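The side crop shows the patches at (232,240), (408,132) and (447,157), which agrees with the fit to about 1 mm. A grey box stands beyond the hearth's far end, so I check its position.

```bash
python3 - <<'E'
from h import *
np.set_printoptions(precision=3,suppress=True)
s,d=pickle.load(open('d0.pkl','rb'));
for uv in [(322,97),(340,122)]: print(at(d['side'],uv,0))
for uv in [(236,140),(292,150)]: print(at(d['scene'],uv,0))
for uv in [(236,95),(236,90)]: print([at(d['scene'],uv,z) for z in(.1,.15,.2)])
s3,c3=pickle.load(open('w3.pkl','rb'))
a=c3['image'][:225,300:640,::-1];b=d['scene']['image'][60:200,200:360,::-1]
a=cv2.resize(a,None,fx=1.3,fy=1.3);b=cv2.resize(b,None,fx=a.shape[0]/140*.75,fy=a.shape[0]/140*.75,interpolation=2)
o=np.zeros((a.shape[0],a.shape[1]+b.shape[1],3),np.uint8);o[:,:a.shape[1]]=a;o[:b.shape[0],a.shape[1]:]=b
print(o.shape);cv2.imwrite('pics/box.png',o)
E
```

```text
[0.776 0.437 0.   ]
[0.749 0.278 0.   ]
[0.755 0.425 0.   ]
[0.785 0.201 0.   ]
[array([0.909, 0.523, 0.1  ]), array([0.817, 0.448, 0.15 ]), array([0.725, 0.373, 0.2  ])]
[array([0.95 , 0.552, 0.1  ]), array([0.855, 0.476, 0.15 ]), array([0.76 , 0.399, 0.2  ])]
(292, 692, 3)
```

View pics/box.png

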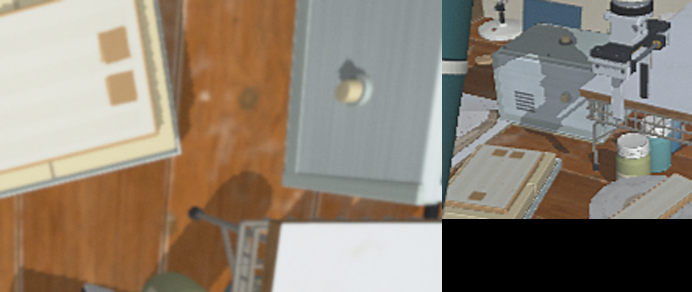

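The grey box starts at about x = 0.75, well clear of the far patches. Picking order is A and B for the far patches, then C for the near one.

Emit:
drive_tool(
  plan=[
    {"x": -0.99, "y": -0.22, "z": 0, "ax": 0, "ay": 0, "az": 0, "claw": 0.1},
    {"x": -0.99, "y": -0.22, "z": 0, "ax": 0, "ay": 0, "az": 0, "claw": 0.1},
    {"x": -0.99, "y": -0.22, "z": 0, "ax": 0, "ay": 0, "az": 0, "claw": 0.1},
    {"x": -0.99, "y": -0.22, "z": 0, "ax": 0, "ay": 0, "az": 0, "claw": 0.1},
    {"x": -0.99, "y": -0.22, "z": 0, "ax": 0, "ay": 0, "az": 0, "claw": 0.1},
    {"x": -0.99, "y": -0.22, "z": 0, "ax": 0, "ay": 0, "az": 0, "claw": 0.1},
    {"x": -0.99, "y": -0.22, "z": 0, "ax": 0, "ay": 0, "az": 0, "claw": 0.1},
    {"x": -0.99, "y": -0.22, "z": 0, "ax": 0, "ay": 0, "az": 0, "claw": 0.1},
    {"x": -0.99, "y": -0.22, "z": 0, "ax": 0, "ay": 0, "az": 0, "claw": 0.1},
    {"x": -0.99, "y": -0.22, "z": 0, "ax": 0, "ay": 0, "az": 0, "claw": 0.1},
  ],
)

```text
time_s: 4.02
position: [0.4034, -0.2707, 0.3102]
tcp_rot: [3.141, 0.0, 1.569]
ft_force: [1.1, -0.1, 0.3]
opening: 0.0521
grip_force: 0.0
```

Emit:
drive_tool(
  plan=[
    {"x": 0, "y": 0, "z": 0.6, "ax": 0, "ay": 0, "az": -1, "claw": 0.1},
    {"x": 0, "y": 0, "z": 0.6, "ax": 0, "ay": 0, "az": -1, "claw": 0.1},
    {"x": 0, "y": 0, "z": 0.6, "ax": 0, "ay": 0, "az": -1, "claw": 0.1},
    {"x": 0, "y": 0, "z": 0.6, "ax": 0, "ay": 0, "az": -1, "claw": 0.1},
    {"x": 0, "y": 0, "z": 0.6, "ax": 0, "ay": 0, "az": -1, "claw": 0.1},
    {"x": 0, "y": 0, "z": 0, "ax": 0, "ay": 0, "az": 0, "claw": 0.1},
    {"x": 0, "y": 0, "z": 0, "ax": 0, "ay": 0, "az": 0, "claw": 0.1},
    {"x": 0, "y": 0, "z": 0, "ax": 0, "ay": 0, "az": 0, "claw": 0.1},
  ],
)

```text
time_s: 4.68
position: [0.4052, -0.2687, 0.1912]
tcp_rot: [3.141, 0.001, 2.066]
ft_force: [-0.7, -0.3, -0.4]
opening: 0.0517
grip_force: 0.0
```

```bash
cat > go.py <<'E'
# usage: go.py x y z yawdeg : totals in drive units; rotate first, then shift
import sys, numpy as np
from workcell import monitor
from scipy.spatial.transform import Rotation as R
x,y,z,yaw=map(float,sys.argv[1:5]);s=monitor.get_state()
R0=R.from_euler('xyz',s['tcp_rot']);R1=R.from_euler('xyz',[np.pi,0,np.radians(yaw)])
d=np.array([x,y,z])-s['position']
print('t',round(s['time_s'],2),'pos',np.round(s['position'],4),'rot',np.round(np.degrees(s['tcp_rot']),2),'open',round(s['opening'],4),'grip',np.round(s['grip_force'],1))
print('rot units',np.round((R0.inv()*R1).as_rotvec()/.1,2),'shift after rot',np.round(R1.inv().apply(d)/.04,2),'shift before rot',np.round(R0.inv().apply(d)/.04,2))
print('j',np.round(s['joint_pos'],2))
E
python3 go.py .4028 -.2749 .023 119.2
```

```text
t 4.68 pos [ 0.4052 -0.2687  0.1912] rot [1.7997e+02 6.0000e-02 1.1839e+02] open 0.0517 grip 0.0
rot units [ 0.01  0.01 -0.14] shift after rot [-0.1  -0.13  4.21] shift before rot [-0.1  -0.13  4.21]
j [ 0.37  0.18  0.17  1.97 -0.04  0.99  1.05]
```

Emit:
drive_tool(
  plan=[
    {"x": -0.1, "y": -0.13, "z": 0.4, "ax": 0, "ay": 0, "az": -0.14, "claw": 0.1},
    {"x": 0, "y": 0, "z": 0.8, "ax": 0, "ay": 0, "az": 0, "claw": 0.1},
    {"x": 0, "y": 0, "z": 0.8, "ax": 0, "ay": 0, "az": 0, "claw": 0.1},
    {"x": 0, "y": 0, "z": 0.8, "ax": 0, "ay": 0, "az": 0, "claw": 0.1},
    {"x": 0, "y": 0, "z": 0.8, "ax": 0, "ay": 0, "az": 0, "claw": 0.1},
    {"x": 0, "y": 0, "z": 0.6, "ax": 0, "ay": 0, "az": 0, "claw": 0.1},
    {"x": 0, "y": 0, "z": 0, "ax": 0, "ay": 0, "az": 0, "claw": 0.1},
    {"x": 0, "y": 0, "z": 0, "ax": 0, "ay": 0, "az": 0, "claw": 0.1},
  ],
)

```text
time_s: 5.35
position: [0.4027, -0.2744, 0.0227]
tcp_rot: [-3.141, -0.0, 2.083]
ft_force: [0.4, 0.3, 0.5]
opening: 0.0513
grip_force: 0.0
```

Emit:
drive_tool(
  force=25,
  plan=[
    {"x": 0, "y": 0, "z": 0, "ax": 0, "ay": 0, "az": 0, "claw": -1},
    {"x": 0, "y": 0, "z": 0, "ax": 0, "ay": 0, "az": 0, "claw": -1},
    {"x": 0, "y": 0, "z": 0, "ax": 0, "ay": 0, "az": 0, "claw": -1},
    {"x": 0, "y": 0, "z": 0, "ax": 0, "ay": 0, "az": 0, "claw": -1},
    {"x": 0, "y": 0, "z": 0, "ax": 0, "ay": 0, "az": 0, "claw": -1},
  ],
)

```text
time_s: 5.77
position: [0.4029, -0.2743, 0.0228]
tcp_rot: [3.141, 0.001, 2.085]
ft_force: [-1.1, 1.2, 12.4]
opening: 0.0248
grip_force: 24.7
```

```bash
python3 go.py .4028 -.2749 .22 103.4;  python3 go.py .5792 .2857 .22 103.4
```

```text
t 5.77 pos [ 0.4029 -0.2743  0.0228] rot [1.7996e+02 7.0000e-02 1.1944e+02] open 0.0248 grip 24.7
rot units [0.01 0.01 2.8 ] shift after rot [-0.01 -0.01 -4.93] shift before rot [-0.02 -0.   -4.93]
j [ 0.42  0.45  0.14  2.09 -0.11  0.61  1.14]
t 5.77 pos [ 0.4029 -0.2743  0.0228] rot [1.7996e+02 7.0000e-02 1.1944e+02] open 0.0248 grip 24.7
rot units [0.01 0.01 2.8 ] shift after rot [12.6   7.53 -4.93] shift before rot [10.02 10.72 -4.94]
j [ 0.42  0.45  0.14  2.09 -0.11  0.61  1.14]
```

Emit:
drive_tool(
  plan=[
    {"x": 0, "y": 0, "z": -0.5, "ax": 0, "ay": 0, "az": 0, "claw": -1},
    {"x": 0, "y": 0, "z": -0.9, "ax": 0, "ay": 0, "az": 0.7, "claw": -1},
    {"x": 0, "y": 0, "z": -0.9, "ax": 0, "ay": 0, "az": 0.7, "claw": -1},
    {"x": 0, "y": 0, "z": -0.9, "ax": 0, "ay": 0, "az": 0.7, "claw": -1},
    {"x": 0, "y": 0, "z": -0.9, "ax": 0, "ay": 0, "az": 0.7, "claw": -1},
    {"x": 0, "y": 0, "z": -0.8, "ax": 0, "ay": 0, "az": 0, "claw": -1},
    {"x": 0.84, "y": 0.5, "z": 0, "ax": 0, "ay": 0, "az": 0, "claw": -1},
    {"x": 0.84, "y": 0.5, "z": 0, "ax": 0, "ay": 0, "az": 0, "claw": -1},
    {"x": 0.84, "y": 0.5, "z": 0, "ax": 0, "ay": 0, "az": 0, "claw": -1},
    {"x": 0.84, "y": 0.5, "z": 0, "ax": 0, "ay": 0, "az": 0, "claw": -1},
  ],
)

```text
time_s: 6.6
position: [0.449, -0.123, 0.2184]
tcp_rot: [3.141, 0.0, 1.804]
ft_force: [1.4, -0.4, -0.6]
opening: 0.0251
grip_force: 24.7
```

Emit:
drive_tool(
  plan=[
    {"x": 0.84, "y": 0.5, "z": 0, "ax": 0, "ay": 0, "az": 0, "claw": -1},
    {"x": 0.84, "y": 0.5, "z": 0, "ax": 0, "ay": 0, "az": 0, "claw": -1},
    {"x": 0.84, "y": 0.5, "z": 0, "ax": 0, "ay": 0, "az": 0, "claw": -1},
    {"x": 0.84, "y": 0.5, "z": 0, "ax": 0, "ay": 0, "az": 0, "claw": -1},
    {"x": 0.84, "y": 0.5, "z": 0, "ax": 0, "ay": 0, "az": 0, "claw": -1},
    {"x": 0.84, "y": 0.5, "z": 0, "ax": 0, "ay": 0, "az": 0, "claw": -1},
    {"x": 0.84, "y": 0.5, "z": 0, "ax": 0, "ay": 0, "az": 0, "claw": -1},
    {"x": 0.84, "y": 0.5, "z": 0, "ax": 0, "ay": 0, "az": 0, "claw": -1},
    {"x": 0.84, "y": 0.5, "z": 0, "ax": 0, "ay": 0, "az": 0, "claw": -1},
    {"x": 0.84, "y": 0.5, "z": 0, "ax": 0, "ay": 0, "az": 0, "claw": -1},
  ],
)

```text
time_s: 7.43
position: [0.5658, 0.2503, 0.2181]
tcp_rot: [3.142, 0.0, 1.804]
ft_force: [0.4, -0.8, -0.2]
opening: 0.025
grip_force: 24.7
```

Emit:
drive_tool(
  plan=[
    {"x": 0.84, "y": 0.5, "z": 0, "ax": 0, "ay": 0, "az": 0, "claw": -1},
    {"x": 0, "y": 0, "z": 0, "ax": 0, "ay": 0, "az": 0, "claw": -1},
    {"x": 0, "y": 0, "z": 0, "ax": 0, "ay": 0, "az": 0, "claw": -1},
    {"x": 0, "y": 0, "z": 0, "ax": 0, "ay": 0, "az": 0, "claw": -1},
    {"x": 0, "y": 0, "z": 0, "ax": 0, "ay": 0, "az": 0, "claw": -1},
  ],
)

```text
time_s: 7.85
position: [0.5774, 0.2845, 0.218]
tcp_rot: [-3.142, 0.001, 1.803]
ft_force: [-0.3, -0.0, -0.4]
opening: 0.0253
grip_force: 24.7
```

```bash
python3 go.py .5792 .2857 .082 103.4; python3 - <<'E'
from h import *
s,c=snap('wrist','w4')
E
```

```text
t 7.85 pos [0.5774 0.2845 0.218 ] rot [-1.8000e+02  4.0000e-02  1.0333e+02] open 0.0253 grip 24.7
rot units [-0.    0.01 -0.01] shift after rot [0.02 0.05 3.4 ] shift before rot [0.02 0.05 3.4 ]
j [-0.41  0.44 -0.13  1.55  0.06  1.16 -0.32]
```

View pics/w4.png

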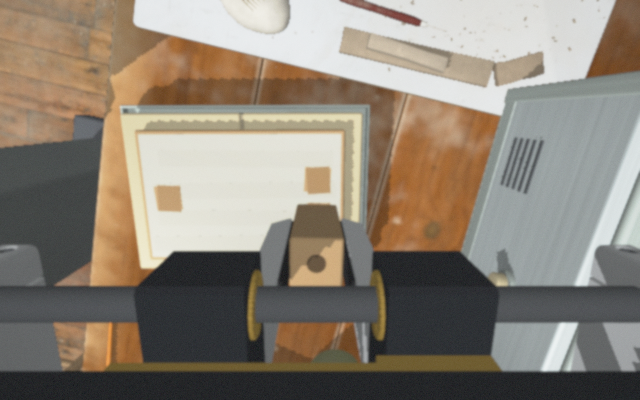

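The held post's bore is at (316,264), and the patches are at (169,198) and (318,180). I check both against the calibration.

```bash
python3 - <<'E'
from h import *
s,c=pickle.load(open('w4.pkl','rb'))
print('bore world',at(c,(316,264),s['position'][2]+.037,s),'tcp',s['position'])
T=[[.4318,.2310,.058],[.5792,.2857,.058],[.588,.2487,.058]];print(proj(c,T,s))
hsv=cv2.cvtColor(c['image'],cv2.COLOR_RGB2HSV)
m=((hsv[:,:,1]>75)&(hsv[:,:,2]>100)).astype(np.uint8)
n,l,st,ce=cv2.connectedComponentsWithStats(m,connectivity=4)
for i in range(1,n):
    if 300<st[i,4]<900 and st[i,1]<230 and 130<ce[i][0]<350: print(ce[i],st[i],at(c,ce[i],.058,s))
E
```

```text
bore world [0.57760279 0.28423557 0.25501529] tcp [0.57739306 0.28446978 0.21801529]
[[168.80109486 198.27781146]
 [317.82520228 180.06745218]
 [317.84928938 215.31772936]]
[261.4425864  142.26978818] [135 129 210  89 897] [0.51497889 0.31037298 0.058     ]
[317.28476821 179.89072848] [305 167  25  26 604] [0.57861331 0.28575271 0.058     ]
[168.16608997 197.90138408] [155 186  27  25 578] [0.43109972 0.23125227 0.058     ]
```

Emit:
drive_tool(
  plan=[
    {"x": 0.02, "y": 0.04, "z": 0.5, "ax": 0, "ay": 0, "az": 0, "claw": -1},
    {"x": 0, "y": 0, "z": 0.8, "ax": 0, "ay": 0, "az": 0, "claw": -1},
    {"x": 0, "y": 0, "z": 0.8, "ax": 0, "ay": 0, "az": 0, "claw": -1},
    {"x": 0, "y": 0, "z": 0.8, "ax": 0, "ay": 0, "az": 0, "claw": -1},
    {"x": 0, "y": 0, "z": 0.3, "ax": 0, "ay": 0, "az": 0, "claw": -1},
    {"x": 0, "y": 0, "z": 0.1, "ax": 0, "ay": 0, "az": 0, "claw": -1},
    {"x": 0, "y": 0, "z": 0.1, "ax": 0, "ay": 0, "az": 0, "claw": -1},
    {"x": 0, "y": 0, "z": 0, "ax": 0, "ay": 0, "az": 0, "claw": -1},
    {"x": 0, "y": 0, "z": 0, "ax": 0, "ay": 0, "az": 0, "claw": -1},
    {"x": 0, "y": 0, "z": 0, "ax": 0, "ay": 0, "az": 0, "claw": -1},
  ],
)

```text
time_s: 8.73
position: [0.5794, 0.2873, 0.0834]
tcp_rot: [3.14, -0.0, 1.805]
ft_force: [-0.8, 0.5, -0.7]
opening: 0.025
grip_force: 24.7
```

Emit:
drive_tool(
  plan=[
    {"x": -0.04, "y": -0.02, "z": 0.05, "ax": 0, "ay": 0, "az": 0, "claw": -1},
    {"x": 0, "y": 0, "z": 0, "ax": 0, "ay": 0, "az": 0, "claw": -1},
    {"x": 0, "y": 0, "z": 0, "ax": 0, "ay": 0, "az": 0, "claw": -1},
    {"x": 0, "y": 0, "z": 0, "ax": 0, "ay": 0, "az": 0, "claw": -1},
  ],
)

```text
time_s: 9.07
position: [0.5788, 0.2854, 0.0808]
tcp_rot: [3.14, -0.0, 1.805]
ft_force: [-1.0, -0.6, 5.8]
opening: 0.025
grip_force: 24.8
```

Emit:
drive_tool(
  plan=[
    {"x": 0, "y": 0, "z": 0, "ax": 0, "ay": 0, "az": 0, "claw": 0.1},
    {"x": 0, "y": 0, "z": 0, "ax": 0, "ay": 0, "az": 0, "claw": 0.1},
    {"x": 0, "y": 0, "z": 0, "ax": 0, "ay": 0, "az": 0, "claw": 0.1},
    {"x": 0, "y": 0, "z": -0.5, "ax": 0, "ay": 0, "az": 0, "claw": 0.1},
    {"x": 0, "y": 0, "z": -1, "ax": 0, "ay": 0, "az": 0, "claw": 0.1},
    {"x": 0, "y": 0, "z": -1, "ax": 0, "ay": 0, "az": 0, "claw": 0.1},
    {"x": 0, "y": 0, "z": -1, "ax": 0, "ay": 0, "az": 0, "claw": 0.1},
    {"x": -0.875, "y": -0.366, "z": 0, "ax": 0, "ay": 0, "az": 0, "claw": 0.1},
    {"x": -0.875, "y": -0.366, "z": 0, "ax": 0, "ay": 0, "az": 0, "claw": 0.1},
    {"x": -0.875, "y": -0.366, "z": 0, "ax": 0, "ay": 0, "az": 0, "claw": 0.1},
  ],
)

```text
time_s: 9.9
position: [0.5595, 0.1718, 0.2203]
tcp_rot: [3.141, -0.0, 1.806]
ft_force: [0.7, -0.6, -0.3]
opening: 0.0519
grip_force: 0.0
```

Emit:
drive_tool(
  plan=[
    {"x": -0.875, "y": -0.366, "z": 0, "ax": 0, "ay": 0, "az": 0, "claw": 0.1},
    {"x": -0.875, "y": -0.366, "z": 0, "ax": 0, "ay": 0, "az": 0, "claw": 0.1},
    {"x": -0.875, "y": -0.366, "z": 0, "ax": 0, "ay": 0, "az": 0, "claw": 0.1},
    {"x": -0.875, "y": -0.366, "z": 0, "ax": 0, "ay": 0, "az": 0, "claw": 0.1},
    {"x": -0.875, "y": -0.366, "z": 0, "ax": 0, "ay": 0, "az": 0, "claw": 0.1},
    {"x": -0.875, "y": -0.366, "z": 0, "ax": 0, "ay": 0, "az": 0, "claw": 0.1},
    {"x": -0.875, "y": -0.366, "z": 0, "ax": 0, "ay": 0, "az": 0, "claw": 0.1},
    {"x": -0.875, "y": -0.366, "z": 0, "ax": 0, "ay": 0, "az": 0, "claw": 0.1},
    {"x": -0.875, "y": -0.366, "z": 0, "ax": 0, "ay": 0, "az": 0, "claw": 0.1},
    {"x": -0.875, "y": -0.366, "z": 0, "ax": 0, "ay": 0, "az": 0, "claw": 0.1},
  ],
)

```text
time_s: 10.73
position: [0.4979, -0.2032, 0.2201]
tcp_rot: [3.141, 0.0, 1.805]
ft_force: [1.0, 0.2, -0.5]
opening: 0.0517
grip_force: 0.0
```

Emit:
drive_tool(
  plan=[
    {"x": -0.875, "y": -0.366, "z": 0, "ax": 0, "ay": 0, "az": 0, "claw": 0.1},
    {"x": -0.875, "y": -0.366, "z": 0, "ax": 0, "ay": 0, "az": 0, "claw": 0.1},
    {"x": 0, "y": 0, "z": 0, "ax": 0, "ay": 0, "az": 0.9, "claw": 0.1},
    {"x": 0, "y": 0, "z": 0, "ax": 0, "ay": 0, "az": 0.9, "claw": 0.1},
    {"x": 0, "y": 0, "z": 0, "ax": 0, "ay": 0, "az": 0.85, "claw": 0.1},
    {"x": 0, "y": 0, "z": 0.5, "ax": 0, "ay": 0, "az": 0, "claw": 0.1},
    {"x": 0, "y": 0, "z": 0.8, "ax": 0, "ay": 0, "az": 0, "claw": 0.1},
    {"x": 0, "y": 0, "z": 0, "ax": 0, "ay": 0, "az": 0, "claw": 0.1},
    {"x": 0, "y": 0, "z": 0, "ax": 0, "ay": 0, "az": 0, "claw": 0.1},
    {"x": 0, "y": 0, "z": 0, "ax": 0, "ay": 0, "az": 0, "claw": 0.1},
  ],
)

```text
time_s: 11.57
position: [0.4868, -0.2766, 0.1692]
tcp_rot: [3.141, 0.0, 1.54]
ft_force: [0.0, -0.0, 0.5]
opening: 0.0516
grip_force: 0.0
```

```bash
python3 go.py .4866 -.2763 .023 88.2
```

```text
t 11.57 pos [ 0.4868 -0.2766  0.1692] rot [1.7996e+02 2.0000e-02 8.8230e+01] open 0.0516 grip 0.0
rot units [0.01 0.   0.  ] shift after rot [ 0.01 -0.01  3.65] shift before rot [ 0.01 -0.01  3.65]
j [ 0.31  0.34  0.18  1.82 -0.07  0.98  0.49]
```

Emit:
drive_tool(
  plan=[
    {"x": 0.01, "y": -0.01, "z": 0.65, "ax": 0, "ay": 0, "az": 0, "claw": 0.1},
    {"x": 0, "y": 0, "z": 0.9, "ax": 0, "ay": 0, "az": 0, "claw": 0.1},
    {"x": 0, "y": 0, "z": 0.9, "ax": 0, "ay": 0, "az": 0, "claw": 0.1},
    {"x": 0, "y": 0, "z": 0.8, "ax": 0, "ay": 0, "az": 0, "claw": 0.1},
    {"x": 0, "y": 0, "z": 0.4, "ax": 0, "ay": 0, "az": 0, "claw": 0.1},
    {"x": 0, "y": 0, "z": 0, "ax": 0, "ay": 0, "az": 0, "claw": 0.1},
    {"x": 0, "y": 0, "z": 0, "ax": 0, "ay": 0, "az": 0, "claw": 0.1},
    {"x": 0, "y": 0, "z": 0, "ax": 0, "ay": 0, "az": 0, "claw": 0.1},
  ],
)

```text
time_s: 12.23
position: [0.4873, -0.2767, 0.024]
tcp_rot: [3.139, 0.001, 1.54]
ft_force: [-0.4, 0.2, 0.5]
opening: 0.0519
grip_force: 0.0
```

Emit:
drive_tool(
  force=25,
  plan=[
    {"x": 0, "y": 0, "z": 0, "ax": 0, "ay": 0, "az": 0, "claw": -1},
    {"x": 0, "y": 0, "z": 0, "ax": 0, "ay": 0, "az": 0, "claw": -1},
    {"x": 0, "y": 0, "z": 0, "ax": 0, "ay": 0, "az": 0, "claw": -1},
    {"x": 0, "y": 0, "z": 0, "ax": 0, "ay": 0, "az": 0, "claw": -1},
    {"x": 0, "y": 0, "z": 0, "ax": 0, "ay": 0, "az": 0, "claw": -1},
  ],
)

```text
time_s: 12.65
position: [0.4862, -0.2761, 0.0223]
tcp_rot: [3.141, 0.0, 1.54]
ft_force: [-1.2, 1.7, 7.9]
opening: 0.0251
grip_force: 24.9
```

```bash
python3 go.py .588 .2487 .22 103.4
```

```text
t 12.65 pos [ 0.4862 -0.2761  0.0223] rot [1.7997e+02 2.0000e-02 8.8230e+01] open 0.0251 grip 24.9
rot units [ 0.    0.   -2.65] shift after rot [12.17  5.52 -4.94] shift before rot [13.19  2.14 -4.94]
j [ 0.34  0.55  0.15  1.91 -0.12  0.69  0.53]
```

Emit:
drive_tool(
  plan=[
    {"x": 0, "y": 0, "z": -0.54, "ax": 0, "ay": 0, "az": 0, "claw": -1},
    {"x": 0, "y": 0, "z": -0.9, "ax": 0, "ay": 0, "az": -0.9, "claw": -1},
    {"x": 0, "y": 0, "z": -0.9, "ax": 0, "ay": 0, "az": -0.9, "claw": -1},
    {"x": 0, "y": 0, "z": -0.9, "ax": 0, "ay": 0, "az": -0.85, "claw": -1},
    {"x": 0, "y": 0, "z": -0.9, "ax": 0, "ay": 0, "az": 0, "claw": -1},
    {"x": 0, "y": 0, "z": -0.8, "ax": 0, "ay": 0, "az": 0, "claw": -1},
    {"x": 0.87, "y": 0.394, "z": 0, "ax": 0, "ay": 0, "az": 0, "claw": -1},
    {"x": 0.87, "y": 0.394, "z": 0, "ax": 0, "ay": 0, "az": 0, "claw": -1},
    {"x": 0.87, "y": 0.394, "z": 0, "ax": 0, "ay": 0, "az": 0, "claw": -1},
    {"x": 0.87, "y": 0.394, "z": 0, "ax": 0, "ay": 0, "az": 0, "claw": -1},
  ],
)

```text
time_s: 13.48
position: [0.5149, -0.1243, 0.2197]
tcp_rot: [3.141, 0.0, 1.804]
ft_force: [0.6, -1.1, -1.8]
opening: 0.0251
grip_force: 24.9
```

Emit:
drive_tool(
  plan=[
    {"x": 0.87, "y": 0.394, "z": 0, "ax": 0, "ay": 0, "az": 0, "claw": -1},
    {"x": 0.87, "y": 0.394, "z": 0, "ax": 0, "ay": 0, "az": 0, "claw": -1},
    {"x": 0.87, "y": 0.394, "z": 0, "ax": 0, "ay": 0, "az": 0, "claw": -1},
    {"x": 0.87, "y": 0.394, "z": 0, "ax": 0, "ay": 0, "az": 0, "claw": -1},
    {"x": 0.87, "y": 0.394, "z": 0, "ax": 0, "ay": 0, "az": 0, "claw": -1},
    {"x": 0.87, "y": 0.394, "z": 0, "ax": 0, "ay": 0, "az": 0, "claw": -1},
    {"x": 0.87, "y": 0.394, "z": 0, "ax": 0, "ay": 0, "az": 0, "claw": -1},
    {"x": 0.87, "y": 0.394, "z": 0, "ax": 0, "ay": 0, "az": 0, "claw": -1},
    {"x": 0.87, "y": 0.394, "z": 0, "ax": 0, "ay": 0, "az": 0, "claw": -1},
    {"x": 0.87, "y": 0.394, "z": 0, "ax": 0, "ay": 0, "az": 0, "claw": -1},
  ],
)

```text
time_s: 14.32
position: [0.5876, 0.2509, 0.2194]
tcp_rot: [-3.141, 0.0, 1.805]
ft_force: [0.5, -0.7, -0.8]
opening: 0.0247
grip_force: 24.9
```

Emit:
drive_tool(
  plan=[
    {"x": 0, "y": 0, "z": 0.6, "ax": 0, "ay": 0, "az": 0, "claw": -1},
    {"x": 0, "y": 0, "z": 0.6, "ax": 0, "ay": 0, "az": 0, "claw": -1},
    {"x": 0, "y": 0, "z": 0.4, "ax": 0, "ay": 0, "az": 0, "claw": -1},
    {"x": 0, "y": 0, "z": 0, "ax": 0, "ay": 0, "az": 0, "claw": -1},
    {"x": 0, "y": 0, "z": 0, "ax": 0, "ay": 0, "az": 0, "claw": -1},
    {"x": 0, "y": 0, "z": 0, "ax": 0, "ay": 0, "az": 0, "claw": -1},
  ],
)

```text
time_s: 14.82
position: [0.5882, 0.2492, 0.1567]
tcp_rot: [3.14, -0.0, 1.805]
ft_force: [0.3, 0.5, 0.6]
opening: 0.0249
grip_force: 24.9
```

```bash
python3 go.py .588 .2487 .0806 103.4
```

```text
t 14.82 pos [0.5882 0.2492 0.1567] rot [ 1.7993e+02 -1.0000e-02  1.0339e+02] open 0.0249 grip 24.9
rot units [ 0.01 -0.   -0.  ] shift after rot [-0.01 -0.01  1.9 ] shift before rot [-0.01 -0.01  1.9 ]
j [-0.35  0.49 -0.14  1.62  0.08  1.03 -0.27]
```

Emit:
drive_tool(
  plan=[
    {"x": -0.01, "y": -0.01, "z": 0.6, "ax": 0, "ay": 0, "az": 0, "claw": -1},
    {"x": 0, "y": 0, "z": 0.6, "ax": 0, "ay": 0, "az": 0, "claw": -1},
    {"x": 0, "y": 0, "z": 0.4, "ax": 0, "ay": 0, "az": 0, "claw": -1},
    {"x": 0, "y": 0, "z": 0.2, "ax": 0, "ay": 0, "az": 0, "claw": -1},
    {"x": 0, "y": 0, "z": 0.05, "ax": 0, "ay": 0, "az": 0, "claw": -1},
    {"x": 0, "y": 0, "z": 0, "ax": 0, "ay": 0, "az": 0, "claw": -1},
    {"x": 0, "y": 0, "z": 0, "ax": 0, "ay": 0, "az": 0, "claw": -1},
    {"x": 0, "y": 0, "z": 0, "ax": 0, "ay": 0, "az": 0, "claw": -1},
    {"x": 0, "y": 0, "z": 0, "ax": 0, "ay": 0, "az": 0, "claw": -1},
  ],
)

```text
time_s: 15.57
position: [0.5878, 0.2488, 0.0825]
tcp_rot: [3.14, -0.0, 1.805]
ft_force: [-0.2, 1.0, -1.7]
opening: 0.0248
grip_force: 24.9
```

Emit:
drive_tool(
  plan=[
    {"x": 0, "y": 0, "z": 0.04, "ax": 0, "ay": 0, "az": 0, "claw": -1},
    {"x": 0, "y": 0, "z": 0, "ax": 0, "ay": 0, "az": 0, "claw": -1},
    {"x": 0, "y": 0, "z": 0, "ax": 0, "ay": 0, "az": 0, "claw": -1},
    {"x": 0, "y": 0, "z": 0, "ax": 0, "ay": 0, "az": 0, "claw": -1},
  ],
)

```text
time_s: 15.9
position: [0.5878, 0.2488, 0.0804]
tcp_rot: [3.141, -0.0, 1.805]
ft_force: [0.1, 0.2, 5.4]
opening: 0.0249
grip_force: 24.9
```

Emit:
drive_tool(
  plan=[
    {"x": 0, "y": 0, "z": 0, "ax": 0, "ay": 0, "az": 0, "claw": 0.1},
    {"x": 0, "y": 0, "z": 0, "ax": 0, "ay": 0, "az": 0, "claw": 0.1},
    {"x": 0, "y": 0, "z": 0, "ax": 0, "ay": 0, "az": 0, "claw": 0.1},
    {"x": 0, "y": 0, "z": -0.5, "ax": 0, "ay": 0, "az": 0, "claw": 0.1},
    {"x": 0, "y": 0, "z": -1, "ax": 0, "ay": 0, "az": 0, "claw": 0.1},
    {"x": 0, "y": 0, "z": -1, "ax": 0, "ay": 0, "az": 0, "claw": 0.1},
    {"x": 0, "y": 0, "z": -1, "ax": 0, "ay": 0, "az": 0, "claw": 0.1},
    {"x": 0, "y": 0, "z": -1, "ax": 0, "ay": 0, "az": 0, "claw": 0.1},
    {"x": -0.9475, "y": -0.249, "z": 0, "ax": 0, "ay": 0, "az": 0, "claw": 0.1},
    {"x": -0.9475, "y": -0.249, "z": 0, "ax": 0, "ay": 0, "az": 0, "claw": 0.1},
  ],
)

```text
time_s: 16.73
position: [0.5858, 0.1716, 0.262]
tcp_rot: [3.138, -0.001, 1.809]
ft_force: [0.4, -0.6, -1.2]
opening: 0.052
grip_force: 0.0
```

Emit:
drive_tool(
  plan=[
    {"x": -0.9475, "y": -0.249, "z": 0, "ax": 0, "ay": 0, "az": 0, "claw": 0.1},
    {"x": -0.9475, "y": -0.249, "z": 0, "ax": 0, "ay": 0, "az": 0, "claw": 0.1},
    {"x": -0.9475, "y": -0.249, "z": 0, "ax": 0, "ay": 0, "az": 0, "claw": 0.1},
    {"x": -0.9475, "y": -0.249, "z": 0, "ax": 0, "ay": 0, "az": 0, "claw": 0.1},
    {"x": -0.9475, "y": -0.249, "z": 0, "ax": 0, "ay": 0, "az": 0, "claw": 0.1},
    {"x": -0.9475, "y": -0.249, "z": 0, "ax": 0, "ay": 0, "az": 0, "claw": 0.1},
    {"x": -0.9475, "y": -0.249, "z": 0, "ax": 0, "ay": 0, "az": 0, "claw": 0.1},
    {"x": -0.9475, "y": -0.249, "z": 0, "ax": 0, "ay": 0, "az": 0, "claw": 0.1},
    {"x": -0.9475, "y": -0.249, "z": 0, "ax": 0, "ay": 0, "az": 0, "claw": 0.1},
    {"x": -0.9475, "y": -0.249, "z": 0, "ax": 0, "ay": 0, "az": 0, "claw": 0.1},
  ],
)

```text
time_s: 17.57
position: [0.576, -0.2233, 0.2599]
tcp_rot: [-3.141, -0.0, 1.805]
ft_force: [0.7, 0.1, -0.7]
opening: 0.052
grip_force: 0.0
```

Emit:
drive_tool(
  plan=[
    {"x": -0.9475, "y": -0.249, "z": 0, "ax": 0, "ay": 0, "az": 0, "claw": 0.1},
    {"x": -0.9475, "y": -0.249, "z": 0, "ax": 0, "ay": 0, "az": 0, "claw": 0.1},
    {"x": -0.9475, "y": -0.249, "z": 0, "ax": 0, "ay": 0, "az": 0, "claw": 0.1},
    {"x": -0.9475, "y": -0.249, "z": 0, "ax": 0, "ay": 0, "az": 0, "claw": 0.1},
    {"x": 0, "y": 0, "z": 0, "ax": 0, "ay": 0, "az": 1, "claw": 0.1},
    {"x": 0, "y": 0, "z": 0, "ax": 0, "ay": 0, "az": 1, "claw": 0.1},
    {"x": 0, "y": 0, "z": 0, "ax": 0, "ay": 0, "az": 1, "claw": 0.1},
    {"x": 0, "y": 0, "z": 0, "ax": 0, "ay": 0, "az": 1, "claw": 0.1},
    {"x": 0, "y": 0, "z": 0, "ax": 0, "ay": 0, "az": 1, "claw": 0.1},
    {"x": 0, "y": 0, "z": 0, "ax": 0, "ay": 0, "az": 1, "claw": 0.1},
  ],
)

```text
time_s: 18.4
position: [0.5729, -0.3781, 0.2596]
tcp_rot: [-3.141, -0.0, 1.2]
ft_force: [-0.6, 0.6, 0.1]
opening: 0.0515
grip_force: 0.0
```

Emit:
drive_tool(
  plan=[
    {"x": 0, "y": 0, "z": 0, "ax": 0, "ay": 0, "az": 1, "claw": 0.1},
    {"x": 0, "y": 0, "z": 0, "ax": 0, "ay": 0, "az": 1, "claw": 0.1},
    {"x": 0, "y": 0, "z": 0, "ax": 0, "ay": 0, "az": 1, "claw": 0.1},
    {"x": 0, "y": 0, "z": 0, "ax": 0, "ay": 0, "az": 1, "claw": 0.1},
    {"x": 0, "y": 0, "z": 0, "ax": 0, "ay": 0, "az": 1, "claw": 0.1},
    {"x": 0, "y": 0, "z": 0, "ax": 0, "ay": 0, "az": 1, "claw": 0.1},
    {"x": 0, "y": 0, "z": 0, "ax": 0, "ay": 0, "az": 0.2, "claw": 0.1},
    {"x": 0, "y": 0, "z": 0, "ax": 0, "ay": 0, "az": 0, "claw": 0.1},
    {"x": 0, "y": 0, "z": 0, "ax": 0, "ay": 0, "az": 0, "claw": 0.1},
    {"x": 0, "y": 0, "z": 0, "ax": 0, "ay": 0, "az": 0, "claw": 0.1},
  ],
)

```text
time_s: 19.23
position: [0.5729, -0.3782, 0.2598]
tcp_rot: [-3.141, 0.0, 0.587]
ft_force: [-0.6, -0.5, 0.3]
opening: 0.0516
grip_force: 0.0
```

```bash
python3 go.py .5734 -.3779 .023 33.4; python3 - <<'E'
from h import *
s,c=snap('wrist','w5')
im=c['image'][:,:,::-1]
cv2.imwrite('pics/w5s.png',im)
E
```

```text
t 19.23 pos [ 0.5729 -0.3782  0.2598] rot [-1.7999e+02  1.0000e-02  3.3660e+01] open 0.0516 grip 0.0
rot units [-0.    0.    0.04] shift after rot [0.01 0.   5.92] shift before rot [0.01 0.   5.92]
j [ 0.3   0.51  0.36  1.39 -0.18  1.28 -0.31]
```

View pics/w5s.png

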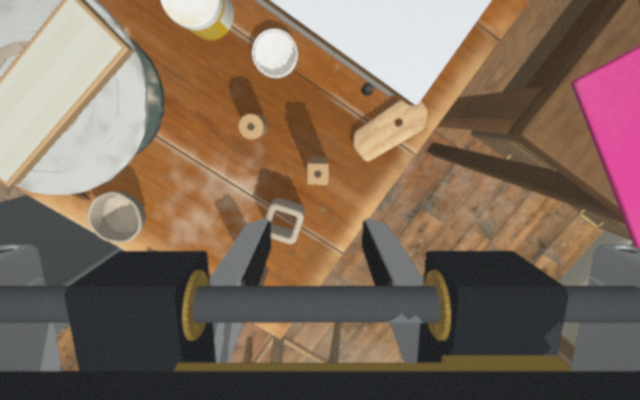

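The wrist view shows post C at (317,173), square to the fingers, with the board corner at (415,100) off to one side. I descend.

Emit:
drive_tool(
  plan=[
    {"x": 0.01, "y": 0, "z": 0.6, "ax": 0, "ay": 0, "az": 0.04, "claw": 0.1},
    {"x": 0, "y": 0, "z": 0.8, "ax": 0, "ay": 0, "az": 0, "claw": 0.1},
    {"x": 0, "y": 0, "z": 0.8, "ax": 0, "ay": 0, "az": 0, "claw": 0.1},
    {"x": 0, "y": 0, "z": 0.8, "ax": 0, "ay": 0, "az": 0, "claw": 0.1},
    {"x": 0, "y": 0, "z": 0.8, "ax": 0, "ay": 0, "az": 0, "claw": 0.1},
    {"x": 0, "y": 0, "z": 0.8, "ax": 0, "ay": 0, "az": 0, "claw": 0.1},
    {"x": 0, "y": 0, "z": 0.8, "ax": 0, "ay": 0, "az": 0, "claw": 0.1},
    {"x": 0, "y": 0, "z": 0.5, "ax": 0, "ay": 0, "az": 0, "claw": 0.1},
    {"x": 0, "y": 0, "z": 0, "ax": 0, "ay": 0, "az": 0, "claw": 0.1},
    {"x": 0, "y": 0, "z": 0, "ax": 0, "ay": 0, "az": 0, "claw": 0.1},
  ],
)

```text
time_s: 20.12
position: [0.5729, -0.378, 0.0236]
tcp_rot: [-3.14, 0.001, 0.581]
ft_force: [-0.5, -0.5, 0.6]
opening: 0.0517
grip_force: 0.0
```

Emit:
drive_tool(
  force=25,
  plan=[
    {"x": 0, "y": 0, "z": 0, "ax": 0, "ay": 0, "az": 0, "claw": 0.1},
    {"x": 0, "y": 0, "z": 0, "ax": 0, "ay": 0, "az": 0, "claw": -1},
    {"x": 0, "y": 0, "z": 0, "ax": 0, "ay": 0, "az": 0, "claw": -1},
    {"x": 0, "y": 0, "z": 0, "ax": 0, "ay": 0, "az": 0, "claw": -1},
    {"x": 0, "y": 0, "z": 0, "ax": 0, "ay": 0, "az": 0, "claw": -1},
    {"x": 0, "y": 0, "z": 0, "ax": 0, "ay": 0, "az": 0, "claw": -1},
  ],
)

```text
time_s: 20.62
position: [0.5735, -0.3781, 0.0244]
tcp_rot: [3.141, -0.0, 0.581]
ft_force: [-1.6, 1.3, 6.1]
opening: 0.0249
grip_force: 25.0
```

```bash
python3 go.py .4315 .2312 .25 13.4
```

```text
t 20.62 pos [ 0.5735 -0.3781  0.0244] rot [ 1.7996e+02 -2.0000e-02  3.3280e+01] open 0.0249 grip 25.0
rot units [ 0.01 -0.    3.47] shift after rot [  0.08 -15.64  -5.64] shift before rot [  5.39 -14.68  -5.65]
j [ 0.34  0.74  0.29  1.57 -0.26  0.87 -0.26]
```

Emit:
drive_tool(
  plan=[
    {"x": 0, "y": 0, "z": -0.44, "ax": 0, "ay": 0, "az": 0, "claw": -1},
    {"x": 0, "y": 0, "z": -0.9, "ax": 0, "ay": 0, "az": 0, "claw": -1},
    {"x": 0, "y": 0, "z": -0.9, "ax": 0, "ay": 0, "az": 0, "claw": -1},
    {"x": 0, "y": 0, "z": -0.9, "ax": 0, "ay": 0, "az": 0, "claw": -1},
    {"x": 0, "y": 0, "z": -0.9, "ax": 0, "ay": 0, "az": 0.9, "claw": -1},
    {"x": 0, "y": 0, "z": -0.9, "ax": 0, "ay": 0, "az": 0.9, "claw": -1},
    {"x": 0, "y": 0, "z": -0.7, "ax": 0, "ay": 0, "az": 0.9, "claw": -1},
    {"x": 0, "y": 0, "z": 0, "ax": 0, "ay": 0, "az": 0.77, "claw": -1},
    {"x": 0, "y": -0.9775, "z": 0, "ax": 0, "ay": 0, "az": 0, "claw": -1},
    {"x": 0, "y": -0.9775, "z": 0, "ax": 0, "ay": 0, "az": 0, "claw": -1},
  ],
)

```text
time_s: 21.45
position: [0.5542, -0.3025, 0.2491]
tcp_rot: [3.141, 0.001, 0.23]
ft_force: [1.3, -0.0, -0.8]
opening: 0.0249
grip_force: 25.0
```

Emit:
drive_tool(
  plan=[
    {"x": 0, "y": -0.9775, "z": 0, "ax": 0, "ay": 0, "az": 0, "claw": -1},
    {"x": 0, "y": -0.9775, "z": 0, "ax": 0, "ay": 0, "az": 0, "claw": -1},
    {"x": 0, "y": -0.9775, "z": 0, "ax": 0, "ay": 0, "az": 0, "claw": -1},
    {"x": 0, "y": -0.9775, "z": 0, "ax": 0, "ay": 0, "az": 0, "claw": -1},
    {"x": 0, "y": -0.9775, "z": 0, "ax": 0, "ay": 0, "az": 0, "claw": -1},
    {"x": 0, "y": -0.9775, "z": 0, "ax": 0, "ay": 0, "az": 0, "claw": -1},
    {"x": 0, "y": -0.9775, "z": 0, "ax": 0, "ay": 0, "az": 0, "claw": -1},
    {"x": 0, "y": -0.9775, "z": 0, "ax": 0, "ay": 0, "az": 0, "claw": -1},
    {"x": 0, "y": -0.9775, "z": 0, "ax": 0, "ay": 0, "az": 0, "claw": -1},
    {"x": 0, "y": -0.9775, "z": 0, "ax": 0, "ay": 0, "az": 0, "claw": -1},
  ],
)

```text
time_s: 22.28
position: [0.4637, 0.0801, 0.2498]
tcp_rot: [-3.142, -0.001, 0.234]
ft_force: [1.1, -0.9, -0.5]
opening: 0.0247
grip_force: 25.0
```

Emit:
drive_tool(
  plan=[
    {"x": 0, "y": -0.9775, "z": 0, "ax": 0, "ay": 0, "az": 0, "claw": -1},
    {"x": 0, "y": -0.9775, "z": 0, "ax": 0, "ay": 0, "az": 0, "claw": -1},
    {"x": 0, "y": -0.9775, "z": 0, "ax": 0, "ay": 0, "az": 0, "claw": -1},
    {"x": 0, "y": -0.9775, "z": 0, "ax": 0, "ay": 0, "az": 0, "claw": -1},
    {"x": 0, "y": 0, "z": 0.8, "ax": 0, "ay": 0, "az": 0, "claw": -1},
    {"x": 0, "y": 0, "z": 0.8, "ax": 0, "ay": 0, "az": 0, "claw": -1},
    {"x": 0, "y": 0, "z": 0.6, "ax": 0, "ay": 0, "az": 0, "claw": -1},
    {"x": 0, "y": 0, "z": 0, "ax": 0, "ay": 0, "az": 0, "claw": -1},
    {"x": 0, "y": 0, "z": 0, "ax": 0, "ay": 0, "az": 0, "claw": -1},
    {"x": 0, "y": 0, "z": 0, "ax": 0, "ay": 0, "az": 0, "claw": -1},
  ],
)

```text
time_s: 23.12
position: [0.429, 0.2308, 0.1629]
tcp_rot: [-3.141, -0.001, 0.233]
ft_force: [0.6, -0.6, -1.1]
opening: 0.0245
grip_force: 25.0
```

```bash
python3 go.py .4315 .2312 .0826 13.4; python3 - <<'E'
from h import *
s,c=snap('wrist','w6')
E
```

```text
t 23.12 pos [0.429  0.2308 0.1629] rot [-1.7997e+02 -8.0000e-02  1.3380e+01] open 0.0245 grip 25.0
rot units [-0.   -0.01 -0.  ] shift after rot [0.06 0.01 2.01] shift before rot [0.06 0.01 2.01]
j [-0.62  0.22  0.07  2.   -0.02  0.92 -1.88]
```

Emit:
drive_tool(
  plan=[
    {"x": 0.06, "y": 0.01, "z": 0.6, "ax": 0, "ay": 0, "az": 0, "claw": -1},
    {"x": 0, "y": 0, "z": 0.6, "ax": 0, "ay": 0, "az": 0, "claw": -1},
    {"x": 0, "y": 0, "z": 0.5, "ax": 0, "ay": 0, "az": 0, "claw": -1},
    {"x": 0, "y": 0, "z": 0.2, "ax": 0, "ay": 0, "az": 0, "claw": -1},
    {"x": 0, "y": 0, "z": 0.03, "ax": 0, "ay": 0, "az": 0, "claw": -1},
    {"x": 0, "y": 0, "z": 0, "ax": 0, "ay": 0, "az": 0, "claw": -1},
    {"x": 0, "y": 0, "z": 0, "ax": 0, "ay": 0, "az": 0, "claw": -1},
    {"x": 0, "y": 0, "z": 0, "ax": 0, "ay": 0, "az": 0, "claw": -1},
    {"x": 0, "y": 0, "z": 0, "ax": 0, "ay": 0, "az": 0, "claw": -1},
  ],
)

```text
time_s: 23.92
position: [0.4312, 0.2311, 0.0852]
tcp_rot: [-3.141, -0.001, 0.234]
ft_force: [0.2, 0.5, -0.8]
opening: 0.0251
grip_force: 25.0
```

```bash
python3 go.py .4315 .2312 .0823 13.4; python3 - <<'E'
from h import *
for f in('w4','w6'):
    s,c=pickle.load(open(f+'.pkl','rb'));g=cv2.cvtColor(c['image'],cv2.COLOR_RGB2GRAY)[252:278,302:332].astype(float)
    w=np.clip(95-g,0,None);w[:3]=0
    ys,xs=np.mgrid[252:278,302:332];print(f,g.min(),(w*xs).sum()/w.sum(),(w*ys).sum()/w.sum())
E
```

```text
t 23.92 pos [0.4312 0.2311 0.0852] rot [-1.7997e+02 -8.0000e-02  1.3390e+01] open 0.0251 grip 25.0
rot units [-0.01 -0.01 -0.  ] shift after rot [ 0.01 -0.    0.07] shift before rot [ 0.01 -0.    0.07]
j [-0.61  0.34  0.07  2.05 -0.03  0.75 -1.86]
w4 75.0 314.82213438735175 261.5604743083004
w6 85.0 316.22260569456427 262.1337359792925
```

Emit:
drive_tool(
  plan=[
    {"x": 0.01, "y": 0, "z": 0.07, "ax": 0, "ay": 0, "az": 0, "claw": -1},
    {"x": 0, "y": 0, "z": 0, "ax": 0, "ay": 0, "az": 0, "claw": -1},
    {"x": 0, "y": 0, "z": 0, "ax": 0, "ay": 0, "az": 0, "claw": -1},
    {"x": 0, "y": 0, "z": 0, "ax": 0, "ay": 0, "az": 0, "claw": -1},
  ],
)

```text
time_s: 24.25
position: [0.4317, 0.2312, 0.082]
tcp_rot: [-3.141, -0.001, 0.234]
ft_force: [-0.2, 0.7, 7.3]
opening: 0.025
grip_force: 25.0
```

Emit:
drive_tool(
  plan=[
    {"x": 0, "y": 0, "z": 0, "ax": 0, "ay": 0, "az": 0, "claw": 0.1},
    {"x": 0, "y": 0, "z": 0, "ax": 0, "ay": 0, "az": 0, "claw": 0.1},
    {"x": 0, "y": 0, "z": 0, "ax": 0, "ay": 0, "az": 0, "claw": 0.1},
    {"x": 0, "y": 0, "z": -0.5, "ax": 0, "ay": 0, "az": 0, "claw": 0.1},
    {"x": 0, "y": 0, "z": -1, "ax": 0, "ay": 0, "az": 0, "claw": 0.1},
    {"x": 0, "y": 0, "z": -1, "ax": 0, "ay": 0, "az": 0, "claw": 0.1},
    {"x": 0, "y": 0, "z": -1, "ax": 0, "ay": 0, "az": 0, "claw": 0.1},
    {"x": 0, "y": 0, "z": -0.6, "ax": 0, "ay": 0, "az": 0, "claw": 0.1},
    {"x": -0.129, "y": 0.95, "z": 0, "ax": 0, "ay": 0, "az": 0, "claw": 0.3},
    {"x": -0.129, "y": 0.95, "z": 0, "ax": 0, "ay": 0, "az": 0, "claw": 0.3},
  ],
)

```text
time_s: 25.08
position: [0.439, 0.155, 0.2468]
tcp_rot: [-3.141, -0.003, 0.237]
ft_force: [1.5, -1.5, -0.7]
opening: 0.0598
grip_force: 0.0
```

Emit:
drive_tool(
  plan=[
    {"x": -0.129, "y": 0.95, "z": 0, "ax": 0, "ay": 0, "az": 0, "claw": 0.3},
    {"x": -0.129, "y": 0.95, "z": 0, "ax": 0, "ay": 0, "az": 0, "claw": 0.3},
    {"x": -0.129, "y": 0.95, "z": 0, "ax": 0, "ay": 0, "az": 0, "claw": 0.3},
    {"x": -0.129, "y": 0.95, "z": 0, "ax": 0, "ay": 0, "az": 0, "claw": 0.3},
    {"x": -0.129, "y": 0.95, "z": 0, "ax": 0, "ay": 0, "az": 0, "claw": 0.3},
    {"x": -0.129, "y": 0.95, "z": 0, "ax": 0, "ay": 0, "az": 0, "claw": 0.3},
    {"x": -0.129, "y": 0.95, "z": 0, "ax": 0, "ay": 0, "az": 0, "claw": 0.3},
    {"x": -0.129, "y": 0.95, "z": 0, "ax": 0, "ay": 0, "az": 0, "claw": 0.3},
    {"x": -0.129, "y": 0.95, "z": 0, "ax": 0, "ay": 0, "az": 0, "claw": 0.3},
    {"x": -0.129, "y": 0.95, "z": 0, "ax": 0, "ay": 0, "az": 0, "claw": 0.3},
  ],
)

```text
time_s: 25.92
position: [0.4764, -0.2289, 0.2455]
tcp_rot: [3.141, -0.0, 0.234]
ft_force: [0.4, 0.9, 0.3]
opening: 0.0611
grip_force: 0.0
```

Emit:
drive_tool(
  plan=[
    {"x": -0.129, "y": 0.95, "z": 0, "ax": 0, "ay": 0, "az": 0, "claw": 0.3},
    {"x": -0.129, "y": 0.95, "z": 0, "ax": 0, "ay": 0, "az": 0, "claw": 0.3},
    {"x": -0.129, "y": 0.95, "z": 0, "ax": 0, "ay": 0, "az": 0, "claw": 0.3},
    {"x": -0.129, "y": 0.95, "z": 0, "ax": 0, "ay": 0, "az": -0.2, "claw": 0.3},
    {"x": 0, "y": 0, "z": 0.8, "ax": 0, "ay": 0, "az": 0, "claw": 0.3},
    {"x": 0, "y": 0, "z": 0.8, "ax": 0, "ay": 0, "az": 0, "claw": 0.3},
    {"x": 0, "y": 0, "z": 0.6, "ax": 0, "ay": 0, "az": 0, "claw": 0.3},
    {"x": 0, "y": 0, "z": 0, "ax": 0, "ay": 0, "az": 0, "claw": 0.3},
    {"x": 0, "y": 0, "z": 0, "ax": 0, "ay": 0, "az": 0, "claw": 0.3},
    {"x": 0, "y": 0, "z": 0, "ax": 0, "ay": 0, "az": 0, "claw": 0.3},
  ],
)

```text
time_s: 26.75
position: [0.4923, -0.3802, 0.1591]
tcp_rot: [3.14, -0.001, 0.254]
ft_force: [-0.6, 0.4, 0.1]
opening: 0.0609
grip_force: 0.0
```

```bash
python3 go.py .4915 -.3795 .006 14.5
```

```text
t 26.75 pos [ 0.4923 -0.3802  0.1591] rot [ 1.7992e+02 -5.0000e-02  1.4550e+01] open 0.0609 grip 0.0
rot units [ 0.01 -0.01  0.01] shift after rot [-0.01 -0.02  3.83] shift before rot [-0.02 -0.03  3.83]
j [ 0.24  0.5   0.5   1.68 -0.27  1.03 -0.49]
```

Emit:
drive_tool(
  plan=[
    {"x": -0.02, "y": -0.02, "z": 0.7, "ax": 0, "ay": 0, "az": 0, "claw": 0.3},
    {"x": 0, "y": 0, "z": 0.9, "ax": 0, "ay": 0, "az": 0, "claw": 0.3},
    {"x": 0, "y": 0, "z": 0.9, "ax": 0, "ay": 0, "az": 0, "claw": 0.3},
    {"x": 0, "y": 0, "z": 0.8, "ax": 0, "ay": 0, "az": 0, "claw": 0.3},
    {"x": 0, "y": 0, "z": 0.48, "ax": 0, "ay": 0, "az": 0, "claw": 0.3},
    {"x": 0, "y": 0, "z": 0, "ax": 0, "ay": 0, "az": 0, "claw": 0.3},
    {"x": 0, "y": 0, "z": 0, "ax": 0, "ay": 0, "az": 0, "claw": 0.3},
    {"x": 0, "y": 0, "z": 0, "ax": 0, "ay": 0, "az": 0, "claw": 0.3},
  ],
)

```text
time_s: 27.42
position: [0.492, -0.3801, 0.0088]
tcp_rot: [3.139, -0.002, 0.254]
ft_force: [0.1, 0.2, 0.1]
opening: 0.0612
grip_force: 0.0
```

Emit:
drive_tool(
  force=20,
  plan=[
    {"x": 0, "y": 0, "z": 0, "ax": 0, "ay": 0, "az": 0, "claw": -1},
    {"x": 0, "y": 0, "z": 0, "ax": 0, "ay": 0, "az": 0, "claw": -1},
    {"x": 0, "y": 0, "z": 0, "ax": 0, "ay": 0, "az": 0, "claw": -1},
    {"x": 0, "y": 0, "z": 0, "ax": 0, "ay": 0, "az": 0, "claw": -1},
    {"x": 0, "y": 0, "z": 0, "ax": 0, "ay": 0, "az": 0, "claw": -1},
  ],
)

```text
time_s: 27.83
position: [0.4914, -0.3796, 0.0076]
tcp_rot: [3.14, -0.001, 0.254]
ft_force: [-2.2, 2.3, 10.9]
opening: 0.0454
grip_force: 20.0
```

```bash
python3 go.py .5077 .2491 .23 13.4
```

```text
t 27.83 pos [ 0.4914 -0.3796  0.0076] rot [ 1.7993e+02 -8.0000e-02  1.4550e+01] open 0.0454 grip 20.0
rot units [ 0.01 -0.01  0.2 ] shift after rot [  4.04 -15.19  -5.56] shift before rot [  4.35 -15.1   -5.57]
j [ 0.3   0.69  0.42  1.77 -0.38  0.76 -0.4 ]
```

Emit:
drive_tool(
  plan=[
    {"x": 0, "y": 0, "z": -0.56, "ax": 0, "ay": 0, "az": 0, "claw": -1},
    {"x": 0, "y": 0, "z": -1, "ax": 0, "ay": 0, "az": 0, "claw": -1},
    {"x": 0, "y": 0, "z": -1, "ax": 0, "ay": 0, "az": 0, "claw": -1},
    {"x": 0, "y": 0, "z": -1, "ax": 0, "ay": 0, "az": 0, "claw": -1},
    {"x": 0, "y": 0, "z": -1, "ax": 0, "ay": 0, "az": 0.2, "claw": -1},
    {"x": 0, "y": 0, "z": -1, "ax": 0, "ay": 0, "az": 0, "claw": -1},
    {"x": 0.2525, "y": -0.949, "z": 0, "ax": 0, "ay": 0, "az": 0, "claw": -1},
    {"x": 0.2525, "y": -0.949, "z": 0, "ax": 0, "ay": 0, "az": 0, "claw": -1},
    {"x": 0.2525, "y": -0.949, "z": 0, "ax": 0, "ay": 0, "az": 0, "claw": -1},
    {"x": 0.2525, "y": -0.949, "z": 0, "ax": 0, "ay": 0, "az": 0, "claw": -1},
  ],
)

```text
time_s: 28.67
position: [0.4945, -0.2204, 0.2292]
tcp_rot: [3.141, -0.001, 0.233]
ft_force: [1.2, 0.6, -0.5]
opening: 0.0458
grip_force: 20.0
```

Emit:
drive_tool(
  plan=[
    {"x": 0.2525, "y": -0.949, "z": 0, "ax": 0, "ay": 0, "az": 0, "claw": -1},
    {"x": 0.2525, "y": -0.949, "z": 0, "ax": 0, "ay": 0, "az": 0, "claw": -1},
    {"x": 0.2525, "y": -0.949, "z": 0, "ax": 0, "ay": 0, "az": 0, "claw": -1},
    {"x": 0.2525, "y": -0.949, "z": 0, "ax": 0, "ay": 0, "az": 0, "claw": -1},
    {"x": 0.2525, "y": -0.949, "z": 0, "ax": 0, "ay": 0, "az": 0, "claw": -1},
    {"x": 0.2525, "y": -0.949, "z": 0, "ax": 0, "ay": 0, "az": 0, "claw": -1},
    {"x": 0.2525, "y": -0.949, "z": 0, "ax": 0, "ay": 0, "az": 0, "claw": -1},
    {"x": 0.2525, "y": -0.949, "z": 0, "ax": 0, "ay": 0, "az": 0, "claw": -1},
    {"x": 0.2525, "y": -0.949, "z": 0, "ax": 0, "ay": 0, "az": 0, "claw": -1},
    {"x": 0.2525, "y": -0.949, "z": 0, "ax": 0, "ay": 0, "az": 0, "claw": -1},
  ],
)

```text
time_s: 29.5
position: [0.5048, 0.1725, 0.2293]
tcp_rot: [-3.141, -0.001, 0.234]
ft_force: [1.4, -0.9, -0.5]
opening: 0.0461
grip_force: 20.0
```

Emit:
drive_tool(
  plan=[
    {"x": 0.2525, "y": -0.949, "z": 0, "ax": 0, "ay": 0, "az": 0, "claw": -1},
    {"x": 0.2525, "y": -0.949, "z": 0, "ax": 0, "ay": 0, "az": 0, "claw": -1},
    {"x": 0, "y": 0, "z": 0, "ax": 0, "ay": 0, "az": 0, "claw": -1},
    {"x": 0, "y": 0, "z": 0.6, "ax": 0, "ay": 0, "az": 0, "claw": -1},
    {"x": 0, "y": 0, "z": 0.6, "ax": 0, "ay": 0, "az": 0, "claw": -1},
    {"x": 0, "y": 0, "z": 0, "ax": 0, "ay": 0, "az": 0, "claw": -1},
    {"x": 0, "y": 0, "z": 0, "ax": 0, "ay": 0, "az": 0, "claw": -1},
    {"x": 0, "y": 0, "z": 0, "ax": 0, "ay": 0, "az": 0, "claw": -1},
  ],
)

```text
time_s: 30.17
position: [0.5078, 0.2492, 0.1821]
tcp_rot: [-3.141, -0.001, 0.234]
ft_force: [0.1, 0.7, 0.2]
opening: 0.046
grip_force: 20.0
```

```bash
python3 go.py .5077 .2491 .0656 13.4; python3 -c "
from h import *
snap('wrist','w7')"
```

```text
t 30.17 pos [0.5078 0.2492 0.1821] rot [-1.7998e+02 -7.0000e-02  1.3380e+01] open 0.046 grip 20.0
rot units [-0.   -0.01 -0.  ] shift after rot [-0.    0.    2.91] shift before rot [-0.01  0.    2.91]
j [-0.68  0.34  0.22  1.8  -0.08  1.01 -1.77]
```

View pics/w7.png

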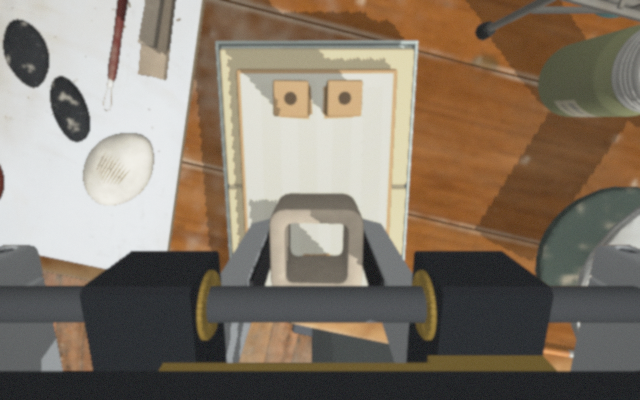

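Both far posts stand square on their patches (bores at (290,98) and (344,98)), and the pot is centred in the fingers around (316,240). I lower it.

Emit:
drive_tool(
  plan=[
    {"x": 0, "y": 0, "z": 0.6, "ax": 0, "ay": 0, "az": 0, "claw": -1},
    {"x": 0, "y": 0, "z": 0.8, "ax": 0, "ay": 0, "az": 0, "claw": -1},
    {"x": 0, "y": 0, "z": 0.8, "ax": 0, "ay": 0, "az": 0, "claw": -1},
    {"x": 0, "y": 0, "z": 0.5, "ax": 0, "ay": 0, "az": 0, "claw": -1},
    {"x": 0, "y": 0, "z": 0.17, "ax": 0, "ay": 0, "az": 0, "claw": -1},
    {"x": 0, "y": 0, "z": 0, "ax": 0, "ay": 0, "az": 0, "claw": -1},
    {"x": 0, "y": 0, "z": 0, "ax": 0, "ay": 0, "az": 0, "claw": -1},
    {"x": 0, "y": 0, "z": 0, "ax": 0, "ay": 0, "az": 0, "claw": -1},
    {"x": 0, "y": 0, "z": 0, "ax": 0, "ay": 0, "az": 0, "claw": -1},
  ],
)

```text
time_s: 30.97
position: [0.5079, 0.2495, 0.0671]
tcp_rot: [-3.141, -0.002, 0.234]
ft_force: [0.4, -0.6, -1.3]
opening: 0.0458
grip_force: 20.0
```

```bash
python3 go.py .5077 .2491 .0653 13.4; python3 - <<'E'
from h import *
s,c=pickle.load(open('w7.pkl','rb'))
print(at(c,(290,98),.118,s),at(c,(344,98),.118,s))
E
```

```text
t 30.97 pos [0.5079 0.2495 0.0671] rot [-1.7996e+02 -1.0000e-01  1.3400e+01] open 0.0458 grip 20.0
rot units [-0.01 -0.02 -0.  ] shift after rot [-0.01  0.01  0.04] shift before rot [-0.01  0.01  0.04]
j [-0.66  0.49  0.19  1.88 -0.13  0.78 -1.74]
[0.57897928 0.28559244 0.118     ] [0.58770567 0.24873636 0.118     ]
```

Emit:
drive_tool(
  plan=[
    {"x": -0.01, "y": 0.01, "z": 0.04, "ax": 0, "ay": 0, "az": 0, "claw": -1},
    {"x": 0, "y": 0, "z": 0, "ax": 0, "ay": 0, "az": 0, "claw": -1},
    {"x": 0, "y": 0, "z": 0, "ax": 0, "ay": 0, "az": 0, "claw": -1},
    {"x": 0, "y": 0, "z": 0, "ax": 0, "ay": 0, "az": 0, "claw": -1},
  ],
)

```text
time_s: 31.3
position: [0.507, 0.2487, 0.0644]
tcp_rot: [-3.142, -0.0, 0.234]
ft_force: [-0.4, -0.1, 1.0]
opening: 0.0458
grip_force: 20.0
```

Emit:
drive_tool(
  plan=[
    {"x": 0, "y": 0, "z": 0, "ax": 0, "ay": 0, "az": 0, "claw": 0.3},
    {"x": 0, "y": 0, "z": 0, "ax": 0, "ay": 0, "az": 0, "claw": 0.3},
    {"x": 0, "y": 0, "z": 0, "ax": 0, "ay": 0, "az": 0, "claw": 0.3},
    {"x": 0, "y": 0, "z": -0.5, "ax": 0, "ay": 0, "az": 0, "claw": 0.3},
    {"x": 0, "y": 0, "z": -1, "ax": 0, "ay": 0, "az": 0, "claw": 0.3},
    {"x": 0, "y": 0, "z": -1, "ax": 0, "ay": 0, "az": 0, "claw": 0.3},
    {"x": 0, "y": 0, "z": -1, "ax": 0, "ay": 0, "az": 0, "claw": 0.3},
    {"x": 0, "y": 0, "z": -1, "ax": 0, "ay": 0, "az": 0, "claw": 0.3},
    {"x": 0, "y": 0, "z": -0.6, "ax": 0, "ay": 0, "az": 0, "claw": 0.9},
    {"x": 0, "y": 0, "z": 0, "ax": 0, "ay": 0, "az": 0, "claw": 0.9},
  ],
)

```text
time_s: 32.13
position: [0.5087, 0.2495, 0.2739]
tcp_rot: [-3.139, -0.007, 0.234]
ft_force: [-0.0, 1.1, -0.7]
opening: 0.0707
grip_force: 0.0
```

Emit:
drive_tool(
  plan=[
    {"x": -0.234, "y": 0.872, "z": 0, "ax": 0, "ay": 0, "az": 0, "claw": 0.9},
    {"x": -0.234, "y": 0.872, "z": 0, "ax": 0, "ay": 0, "az": 0, "claw": 0.9},
    {"x": -0.234, "y": 0.872, "z": 0, "ax": 0, "ay": 0, "az": 0, "claw": 0.9},
    {"x": -0.234, "y": 0.872, "z": 0, "ax": 0, "ay": 0, "az": 0, "claw": 0.9},
    {"x": -0.234, "y": 0.872, "z": 0, "ax": 0, "ay": 0, "az": 0, "claw": 0.9},
    {"x": -0.234, "y": 0.872, "z": 0, "ax": 0, "ay": 0, "az": 0, "claw": 0.9},
    {"x": -0.234, "y": 0.872, "z": 0, "ax": 0, "ay": 0, "az": 0, "claw": 0.9},
    {"x": -0.234, "y": 0.872, "z": 0, "ax": 0, "ay": 0, "az": 0, "claw": 0.9},
    {"x": -0.234, "y": 0.872, "z": 0, "ax": 0, "ay": 0, "az": 0, "claw": 0.9},
    {"x": -0.234, "y": 0.872, "z": 0, "ax": 0, "ay": 0, "az": 0, "claw": 0.9},
  ],
)

```text
time_s: 32.97
position: [0.4962, -0.114, 0.2682]
tcp_rot: [-3.142, -0.0, 0.234]
ft_force: [1.4, -0.7, -0.1]
opening: 0.0889
grip_force: 0.0
```

Emit:
drive_tool(
  plan=[
    {"x": 0, "y": 0, "z": 0, "ax": 0, "ay": 0, "az": 0.9, "claw": 0.9},
    {"x": 0, "y": 0, "z": 0, "ax": 0, "ay": 0, "az": 0.9, "claw": 0.9},
    {"x": 0, "y": 0, "z": 0, "ax": 0, "ay": 0, "az": 0.9, "claw": 0.9},
    {"x": 0, "y": 0, "z": 0, "ax": 0, "ay": 0, "az": 0.9, "claw": 0.9},
    {"x": 0, "y": 0, "z": 0, "ax": 0, "ay": 0, "az": 0.99, "claw": 0.9},
    {"x": 0, "y": 0, "z": 0, "ax": 0, "ay": 0, "az": 0, "claw": 0.9},
    {"x": 0, "y": 0, "z": 0, "ax": 0, "ay": 0, "az": 0, "claw": 0.9},
    {"x": 0, "y": 0, "z": 0, "ax": 0, "ay": 0, "az": 0, "claw": 0.9},
  ],
)

```text
time_s: 33.63
position: [0.4966, -0.1122, 0.2681]
tcp_rot: [3.142, 0.0, -0.222]
ft_force: [0.2, 0.2, -0.8]
opening: 0.0892
grip_force: 0.0
```

```bash
python3 go.py .4975 -.1116 .101 -12.9; python3 - <<'E'
from h import *
np.set_printoptions(precision=4,suppress=True)
s,c=snap('wrist','w8')
snap('side','s8');snap('scene','c8')
# far-end corners of the shelf top from the wrist view: expected pixels
th=np.radians(-12.88);Rm=np.array([[np.cos(th),-np.sin(th)],[np.sin(th),np.cos(th)]])
W=np.array([(-.095,.033),(.095,.033),(.095,-.033),(-.095,-.033)])@Rm.T+[.4975,-.1116]
print(proj(c,np.c_[W,np.full(4,.112)],s))
a=cv2.resize(c['image'][0:225,200:440,::-1],None,fx=2.5,fy=2.5,interpolation=2);cv2.imwrite('pics/w8c.png',a)
E
```

```text
t 33.63 pos [ 0.4966 -0.1122  0.2681] rot [ 1.80e+02  1.00e-02 -1.27e+01] open 0.0892 grip 0.0
rot units [0.   0.   0.04] shift after rot [ 0.02 -0.02  4.18] shift before rot [ 0.02 -0.02  4.18]
j [-0.3   0.16  0.53  1.83 -0.09  1.17 -1.54]
[[285.608  265.7961]
 [281.8807  82.5172]
 [350.8488  82.6696]
 [346.279  265.9534]]
```

View pics/w8c.png

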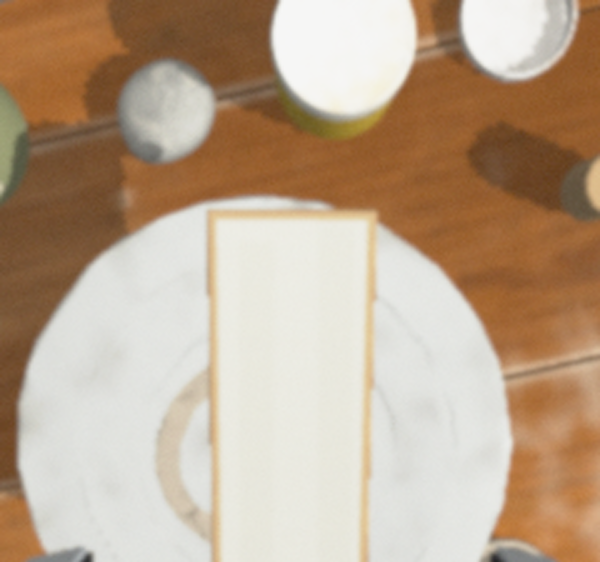

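The shelf's far corners are at crop (208,211) and (377,211), square to the tool and within about 1 mm of the estimate. I descend to grip it.

Emit:
drive_tool(
  plan=[
    {"x": 0, "y": -0.01, "z": 0.6, "ax": 0, "ay": 0, "az": 0.03, "claw": 0.9},
    {"x": 0, "y": 0, "z": 0.8, "ax": 0, "ay": 0, "az": 0, "claw": 0.9},
    {"x": 0, "y": 0, "z": 0.8, "ax": 0, "ay": 0, "az": 0, "claw": 0.9},
    {"x": 0, "y": 0, "z": 0.8, "ax": 0, "ay": 0, "az": 0, "claw": 0.9},
    {"x": 0, "y": 0, "z": 0.7, "ax": 0, "ay": 0, "az": 0, "claw": 0.9},
    {"x": 0, "y": 0, "z": 0.4, "ax": 0, "ay": 0, "az": 0, "claw": 0.9},
    {"x": 0, "y": 0, "z": 0, "ax": 0, "ay": 0, "az": 0, "claw": 0.9},
    {"x": 0, "y": 0, "z": 0, "ax": 0, "ay": 0, "az": 0, "claw": 0.9},
    {"x": 0, "y": 0, "z": 0, "ax": 0, "ay": 0, "az": 0, "claw": 0.9},
    {"x": 0, "y": 0, "z": 0, "ax": 0, "ay": 0, "az": 0, "claw": 0.9},
  ],
)

```text
time_s: 34.62
position: [0.4976, -0.1121, 0.1056]
tcp_rot: [-3.141, -0.002, -0.228]
ft_force: [-1.0, 0.3, 0.0]
opening: 0.0891
grip_force: 0.0
```

```bash
python3 go.py .4967 -.1117 .1015 -12.9
```

```text
t 34.62 pos [ 0.4976 -0.1121  0.1056] rot [-1.7997e+02 -1.1000e-01 -1.3060e+01] open 0.0891 grip 0.0
rot units [-0.   -0.02 -0.03] shift after rot [-0.02 -0.    0.1 ] shift before rot [-0.02 -0.    0.1 ]
j [-0.24  0.37  0.48  2.   -0.23  0.82 -1.43]
```

Emit:
drive_tool(
  force=45,
  plan=[
    {"x": -0.02, "y": 0, "z": 0.08, "ax": 0, "ay": 0, "az": 0, "claw": 0.9},
    {"x": 0, "y": 0, "z": 0, "ax": 0, "ay": 0, "az": 0, "claw": 0.9},
    {"x": 0, "y": 0, "z": 0, "ax": 0, "ay": 0, "az": 0, "claw": -1},
    {"x": 0, "y": 0, "z": 0, "ax": 0, "ay": 0, "az": 0, "claw": -1},
    {"x": 0, "y": 0, "z": 0, "ax": 0, "ay": 0, "az": 0, "claw": -1},
    {"x": 0, "y": 0, "z": 0, "ax": 0, "ay": 0, "az": 0, "claw": -1},
    {"x": 0, "y": 0, "z": 0, "ax": 0, "ay": 0, "az": 0, "claw": -1},
    {"x": 0, "y": 0, "z": 0, "ax": 0, "ay": 0, "az": 0, "claw": -1},
  ],
)

```text
time_s: 35.28
position: [0.496, -0.1118, 0.1011]
tcp_rot: [3.142, -0.0, -0.228]
ft_force: [-1.2, 0.1, 2.6]
opening: 0.0656
grip_force: 45.0
```

Emit:
drive_tool(
  plan=[
    {"x": 0, "y": 0, "z": -0.2, "ax": 0, "ay": 0, "az": 0, "claw": -1},
    {"x": 0, "y": 0, "z": -0.4, "ax": 0, "ay": 0, "az": 0, "claw": -1},
    {"x": 0, "y": 0, "z": -0.6, "ax": 0, "ay": 0, "az": 0, "claw": -1},
    {"x": 0, "y": 0, "z": -0.6, "ax": 0, "ay": 0, "az": 0, "claw": -1},
    {"x": 0, "y": 0, "z": -0.6, "ax": 0, "ay": 0, "az": 0, "claw": -1},
    {"x": 0, "y": 0, "z": -0.6, "ax": 0, "ay": 0, "az": 0, "claw": -1},
    {"x": 0, "y": 0, "z": 0, "ax": 0, "ay": 0, "az": 0, "claw": -1},
    {"x": 0, "y": 0, "z": 0, "ax": 0, "ay": 0, "az": 0, "claw": -1},
    {"x": 0, "y": 0, "z": 0, "ax": 0, "ay": 0, "az": 0, "claw": -1},
  ],
)

```text
time_s: 36.03
position: [0.4954, -0.1115, 0.2202]
tcp_rot: [3.141, 0.001, -0.228]
ft_force: [0.5, 0.2, -3.2]
opening: 0.0656
grip_force: 45.0
```

```bash
python3 go.py .5077 .2491 .22 13.4;  python3 - <<'E'
from h import *
s,c=snap('wrist','w9')
# expected corners of held shelf (TCP 3.2mm above underside, centre offset 0)
Rt=R.from_euler('xyz',s['tcp_rot']).as_matrix()
for off in(.095,.094,.093):
  P=np.array([[off,-.033,-.0105],[off,.033,-.0105]])@Rt.T+s['position'];print(off,proj(c,P,s).round(1).tolist())
g=cv2.cvtColor(c['image'],cv2.COLOR_RGB2GRAY).astype(int)
print(s['ft_force'],[int(x) for x in g[40:100,316]])
h=cv2.cvtColor(c['image'],cv2.COLOR_RGB2HSV)[:,:,1].astype(int)
print('sat row150',h[150,260:380].tolist())
E
```

```text
t 36.03 pos [ 0.4954 -0.1115  0.2202] rot [ 1.7999e+02  7.0000e-02 -1.3060e+01] open 0.0656 grip 45.0
rot units [-0.    0.01 -4.62] shift after rot [ 2.39 -8.7   0.01] shift before rot [-1.74 -8.85  0.01]
j [-0.3   0.21  0.53  1.9  -0.12  1.07 -1.52]
0.095 [[247.3, 51.5], [387.4, 51.3]]
0.094 [[247.4, 53.8], [387.3, 53.6]]
0.093 [[247.5, 56.0], [387.2, 55.8]]
[ 0.45569358  0.22548132 -3.21370165] [87, 95, 100, 99, 102, 101, 100, 103, 104, 114, 137, 163, 184, 191, 196, 195, 198, 206, 221, 231, 234, 235, 234, 235, 235, 234, 234, 234, 233, 233, 235, 234, 235, 235, 234, 234, 233, 234, 235, 234, 235, 234, 234, 235, 234, 234, 235, 234, 235, 234, 234, 234, 235, 234, 234, 235, 235, 234, 234, 233]
sat row150 [19, 17, 17, 18, 16, 18, 19, 18, 18, 17, 15, 11, 11, 10, 10, 11, 12, 12, 13, 12, 12, 11, 12, 12, 12, 12, 13, 11, 13, 13, 12, 12, 12, 12, 12, 11, 12, 13, 13, 13, 12, 13, 13, 12, 10, 10, 11, 11, 11, 11, 10, 10, 10, 11, 11, 11, 11, 11, 10, 11, 9, 10, 11, 11, 12, 11, 11, 10, 10, 10, 10, 11, 10, 10, 10, 10, 11, 11, 11, 12, 12, 11, 13, 12, 12, 13, 12, 12, 12, 12, 11, 12, 12, 12, 13, 11, 11, 11, 10, 10, 11, 12, 11, 11, 12, 11, 11, 11, 10, 10, 10, 10, 12, 19, 45, 72, 89, 90, 92, 89]
```

Emit:
drive_tool(
  plan=[
    {"x": 0, "y": 0, "z": 0, "ax": 0, "ay": 0, "az": -0.5, "claw": -1},
    {"x": 0, "y": 0, "z": 0, "ax": 0, "ay": 0, "az": -0.7, "claw": -1},
    {"x": 0, "y": 0, "z": 0, "ax": 0, "ay": 0, "az": -0.7, "claw": -1},
    {"x": 0, "y": 0, "z": 0, "ax": 0, "ay": 0, "az": -0.7, "claw": -1},
    {"x": 0, "y": 0, "z": 0, "ax": 0, "ay": 0, "az": -0.7, "claw": -1},
    {"x": 0, "y": 0, "z": 0, "ax": 0, "ay": 0, "az": -0.7, "claw": -1},
    {"x": 0, "y": 0, "z": 0, "ax": 0, "ay": 0, "az": -0.62, "claw": -1},
    {"x": 0.1, "y": -0.37, "z": 0, "ax": 0, "ay": 0, "az": 0, "claw": -1},
    {"x": 0.16, "y": -0.57, "z": 0, "ax": 0, "ay": 0, "az": 0, "claw": -1},
    {"x": 0.16, "y": -0.57, "z": 0, "ax": 0, "ay": 0, "az": 0, "claw": -1},
  ],
)

```text
time_s: 36.92
position: [0.4975, -0.0489, 0.2198]
tcp_rot: [-3.141, 0.002, 0.232]
ft_force: [0.5, 0.1, -2.9]
opening: 0.0655
grip_force: 45.0
```

Emit:
drive_tool(
  plan=[
    {"x": 0.16, "y": -0.57, "z": 0, "ax": 0, "ay": 0, "az": 0, "claw": -1},
    {"x": 0.16, "y": -0.57, "z": 0, "ax": 0, "ay": 0, "az": 0, "claw": -1},
    {"x": 0.16, "y": -0.57, "z": 0, "ax": 0, "ay": 0, "az": 0, "claw": -1},
    {"x": 0.16, "y": -0.57, "z": 0, "ax": 0, "ay": 0, "az": 0, "claw": -1},
    {"x": 0.16, "y": -0.57, "z": 0, "ax": 0, "ay": 0, "az": 0, "claw": -1},
    {"x": 0.16, "y": -0.57, "z": 0, "ax": 0, "ay": 0, "az": 0, "claw": -1},
    {"x": 0.16, "y": -0.57, "z": 0, "ax": 0, "ay": 0, "az": 0, "claw": -1},
    {"x": 0.16, "y": -0.57, "z": 0, "ax": 0, "ay": 0, "az": 0, "claw": -1},
    {"x": 0.16, "y": -0.57, "z": 0, "ax": 0, "ay": 0, "az": 0, "claw": -1},
    {"x": 0.16, "y": -0.57, "z": 0, "ax": 0, "ay": 0, "az": 0, "claw": -1},
  ],
)

```text
time_s: 37.75
position: [0.5071, 0.1884, 0.2196]
tcp_rot: [3.141, 0.002, 0.234]
ft_force: [0.8, -0.5, -3.6]
opening: 0.0652
grip_force: 45.0
```

Emit:
drive_tool(
  plan=[
    {"x": 0.16, "y": -0.57, "z": 0, "ax": 0, "ay": 0, "az": 0, "claw": -1},
    {"x": 0.16, "y": -0.57, "z": 0, "ax": 0, "ay": 0, "az": 0, "claw": -1},
    {"x": 0.05, "y": -0.35, "z": 0, "ax": 0, "ay": 0, "az": 0, "claw": -1},
    {"x": 0, "y": 0, "z": 0, "ax": 0, "ay": 0, "az": 0, "claw": -1},
    {"x": 0, "y": 0, "z": 0, "ax": 0, "ay": 0, "az": 0, "claw": -1},
    {"x": 0, "y": 0, "z": 0, "ax": 0, "ay": 0, "az": 0, "claw": -1},
  ],
)

```text
time_s: 38.25
position: [0.5083, 0.2477, 0.2205]
tcp_rot: [3.141, 0.001, 0.233]
ft_force: [-0.5, -0.0, -3.5]
opening: 0.0655
grip_force: 45.0
```

```bash
python3 go.py .5077 .2491 .1215 13.4;  python3 - <<'E'
from h import *
s,c=snap('side','s9');s2,c2=snap('scene','c9')
a=cv2.resize(c['image'][60:200,190:350,::-1],None,fx=2.5,fy=2.5,interpolation=2);b=cv2.resize(c2['image'][90:230,180:340,::-1],None,fx=2.5,fy=2.5,interpolation=2)
cv2.imwrite('pics/s9c.png',np.hstack([a,b]))
E
```

```text
t 38.25 pos [0.5083 0.2477 0.2205] rot [1.7995e+02 6.0000e-02 1.3340e+01] open 0.0655 grip 45.0
rot units [ 0.01  0.01 -0.01] shift after rot [-0.01 -0.04  2.47] shift before rot [-0.   -0.04  2.47]
j [-0.7   0.3   0.24  1.75 -0.08  1.1  -1.78]
```

View pics/s9c.png

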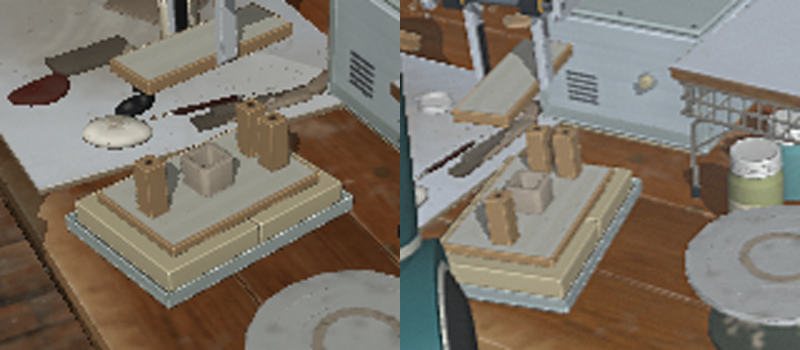

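All three posts and the pot stand as planned in both views, and the shelf hangs level above them. That was my last picture, so I lower by force and pose readings.

Emit:
drive_tool(
  plan=[
    {"x": -0.01, "y": -0.04, "z": 0.4, "ax": 0, "ay": 0, "az": 0, "claw": -1},
    {"x": 0, "y": 0, "z": 0.6, "ax": 0, "ay": 0, "az": 0, "claw": -1},
    {"x": 0, "y": 0, "z": 0.6, "ax": 0, "ay": 0, "az": 0, "claw": -1},
    {"x": 0, "y": 0, "z": 0.4, "ax": 0, "ay": 0, "az": 0, "claw": -1},
    {"x": 0, "y": 0, "z": 0.25, "ax": 0, "ay": 0, "az": 0, "claw": -1},
    {"x": 0, "y": 0, "z": 0.1, "ax": 0, "ay": 0, "az": 0, "claw": -1},
    {"x": 0, "y": 0, "z": 0, "ax": 0, "ay": 0, "az": 0, "claw": -1},
    {"x": 0, "y": 0, "z": 0, "ax": 0, "ay": 0, "az": 0, "claw": -1},
    {"x": 0, "y": 0, "z": 0, "ax": 0, "ay": 0, "az": 0, "claw": -1},
    {"x": 0, "y": 0, "z": 0, "ax": 0, "ay": 0, "az": 0, "claw": -1},
  ],
)

```text
time_s: 39.18
position: [0.5081, 0.2506, 0.128]
tcp_rot: [-3.141, -0.001, 0.234]
ft_force: [0.0, 0.1, -4.8]
opening: 0.0659
grip_force: 45.0
```

```bash
python3 go.py .5077 .2491 .1211 13.4
```

```text
t 39.18 pos [0.5081 0.2506 0.128 ] rot [-1.7997e+02 -8.0000e-02  1.3390e+01] open 0.0659 grip 45.0
rot units [-0.   -0.01 -0.  ] shift after rot [-0.02  0.03  0.17] shift before rot [-0.02  0.03  0.17]
j [-0.69  0.41  0.22  1.84 -0.11  0.9  -1.75]
```

Emit:
drive_tool(
  plan=[
    {"x": -0.02, "y": 0.03, "z": 0.05, "ax": 0, "ay": 0, "az": 0, "claw": -1},
    {"x": 0, "y": 0, "z": 0.05, "ax": 0, "ay": 0, "az": 0, "claw": -1},
    {"x": 0, "y": 0, "z": 0, "ax": 0, "ay": 0, "az": 0, "claw": -1},
    {"x": 0, "y": 0, "z": 0, "ax": 0, "ay": 0, "az": 0, "claw": -1},
    {"x": 0, "y": 0, "z": 0, "ax": 0, "ay": 0, "az": 0, "claw": -1},
    {"x": 0, "y": 0, "z": 0, "ax": 0, "ay": 0, "az": 0, "claw": -1},
  ],
)

```text
time_s: 39.68
position: [0.5071, 0.249, 0.123]
tcp_rot: [3.142, 0.0, 0.234]
ft_force: [-0.8, -0.9, -3.9]
opening: 0.0655
grip_force: 45.0
```

Emit:
drive_tool(
  plan=[
    {"x": 0.01, "y": 0, "z": 0.03, "ax": 0, "ay": 0, "az": 0, "claw": -1},
    {"x": 0, "y": 0, "z": 0.01, "ax": 0, "ay": 0, "az": 0, "claw": -1},
    {"x": 0, "y": 0, "z": 0, "ax": 0, "ay": 0, "az": 0, "claw": -1},
    {"x": 0, "y": 0, "z": 0, "ax": 0, "ay": 0, "az": 0, "claw": -1},
    {"x": 0, "y": 0, "z": 0, "ax": 0, "ay": 0, "az": 0, "claw": -1},
  ],
)

```text
time_s: 40.1
position: [0.5075, 0.2491, 0.1214]
tcp_rot: [3.142, 0.0, 0.234]
ft_force: [0.8, 0.6, -4.2]
opening: 0.0656
grip_force: 45.0
```

Emit:
drive_tool(
  plan=[
    {"x": 0, "y": 0, "z": 0.02, "ax": 0, "ay": 0, "az": 0, "claw": -1},
    {"x": 0, "y": 0, "z": 0, "ax": 0, "ay": 0, "az": 0, "claw": -1},
    {"x": 0, "y": 0, "z": 0, "ax": 0, "ay": 0, "az": 0, "claw": -1},
    {"x": 0, "y": 0, "z": 0, "ax": 0, "ay": 0, "az": 0, "claw": -1},
  ],
)

```text
time_s: 40.43
position: [0.5076, 0.2492, 0.1208]
tcp_rot: [-3.141, -0.0, 0.234]
ft_force: [-0.3, -0.5, 2.0]
opening: 0.0654
grip_force: 45.0
```

Contact is made. I release gently and back away.

Emit:
drive_tool(
  force=5,
  plan=[
    {"x": 0, "y": 0, "z": 0, "ax": 0, "ay": 0, "az": 0, "claw": -1},
    {"x": 0, "y": 0, "z": 0, "ax": 0, "ay": 0, "az": 0, "claw": -1},
    {"x": 0, "y": 0, "z": 0, "ax": 0, "ay": 0, "az": 0, "claw": 0.5},
    {"x": 0, "y": 0, "z": 0, "ax": 0, "ay": 0, "az": 0, "claw": 0.7},
    {"x": 0, "y": 0, "z": 0, "ax": 0, "ay": 0, "az": 0, "claw": 0.85},
    {"x": 0, "y": 0, "z": 0, "ax": 0, "ay": 0, "az": 0, "claw": 0.85},
    {"x": 0, "y": 0, "z": -0.2, "ax": 0, "ay": 0, "az": 0, "claw": 0.85},
    {"x": 0, "y": 0, "z": -0.6, "ax": 0, "ay": 0, "az": 0, "claw": 0.85},
    {"x": 0, "y": 0, "z": -0.9, "ax": 0, "ay": 0, "az": 0, "claw": 0.85},
    {"x": 0, "y": 0, "z": -0.9, "ax": 0, "ay": 0, "az": 0, "claw": 0.85},
  ],
)

```text
time_s: 41.27
position: [0.507, 0.2487, 0.226]
tcp_rot: [3.141, 0.001, 0.234]
ft_force: [0.1, 0.5, 0.4]
opening: 0.0869
grip_force: 0.0
```

Emit:
drive_tool(
  plan=[
    {"x": 0, "y": 0, "z": -0.9, "ax": 0, "ay": 0, "az": 0, "claw": 0.85},
    {"x": 0, "y": 0, "z": -0.9, "ax": 0, "ay": 0, "az": 0, "claw": 0.85},
    {"x": -0.8, "y": 0, "z": 0, "ax": 0, "ay": 0, "az": 0, "claw": 0.85},
    {"x": -0.8, "y": 0, "z": 0, "ax": 0, "ay": 0, "az": 0, "claw": 0.85},
    {"x": 0, "y": 0, "z": 0, "ax": 0, "ay": 0, "az": 0, "claw": 0.85},
    {"x": 0, "y": 0, "z": 0, "ax": 0, "ay": 0, "az": 0, "claw": 0.85},
    {"x": 0, "y": 0, "z": 0, "ax": 0, "ay": 0, "az": 0, "claw": 0.85},
    {"x": 0, "y": 0, "z": 0, "ax": 0, "ay": 0, "az": 0, "claw": 0.85},
  ],
)

```text
time_s: 41.93
position: [0.4459, 0.2343, 0.2967]
tcp_rot: [3.141, -0.0, 0.233]
ft_force: [-0.2, -0.4, -0.1]
opening: 0.0871
grip_force: 0.0
```

```bash
python3 - <<'E'
from h import *
np.set_printoptions(precision=4,suppress=True)
s,c=snap('wrist','w10');print(s['position'],s['ft_force'])
th=np.radians(13.4);Rm=np.array([[np.cos(th),-np.sin(th)],[np.sin(th),np.cos(th)]])
W=np.array([(-.095,.033),(.095,.033),(.095,-.033),(-.095,-.033)])@Rm.T+[.5077,.2491]
uv=proj(c,np.c_[W,np.full(4,.132)],s);print('expected',uv)
# buff rim edges of the shelf top: saturation peaks along scan lines
h=cv2.cvtColor(c['image'],cv2.COLOR_RGB2HSV)[:,:,1].astype(int)
u0,v0=uv[1];u1=uv[2][0];m=int((u0+u1)/2)
for r in (int(v0)+30,int(v0)+80): print('row',r,'L',int(u0)-12,h[r,int(u0)-12:int(u0)+14].tolist(),'R',int(u1)-14,h[r,int(u1)-14:int(u1)+12].tolist())
for q in (int(u0)+15,int(u1)-15): print('col',q,int(v0)-12,h[int(v0)-12:int(v0)+14,q].tolist())
E
```

```text
[0.4459 0.2343 0.2967] [-0.1905 -0.4172 -0.1422]
expected [[286.017  208.5027]
 [281.573   13.7785]
 [351.8316  13.6518]
 [347.7132 208.4415]]
row 43 L 269 [16, 18, 15, 18, 19, 18, 19, 18, 15, 18, 17, 24, 39, 70, 89, 85, 63, 34, 15, 10, 11, 11, 10, 10, 10, 11] R 337 [14, 15, 14, 11, 12, 11, 11, 13, 16, 39, 73, 92, 76, 46, 22, 14, 14, 14, 11, 12, 12, 11, 14, 14, 13, 12]
row 93 L 269 [19, 19, 16, 19, 18, 18, 19, 20, 23, 21, 21, 22, 23, 35, 68, 90, 88, 62, 35, 15, 11, 11, 11, 11, 11, 12] R 337 [13, 14, 14, 12, 12, 12, 11, 16, 34, 71, 86, 76, 45, 24, 14, 14, 14, 14, 14, 14, 14, 14, 14, 14, 11, 11]
col 296 1 [100, 96, 76, 46, 14, 8, 11, 20, 47, 50, 55, 58, 74, 88, 89, 71, 41, 18, 11, 11, 12, 11, 11, 11, 11, 11]
col 336 1 [84, 95, 86, 53, 16, 12, 13, 25, 47, 56, 53, 58, 74, 88, 87, 71, 39, 16, 12, 11, 12, 11, 13, 14, 14, 12]
```

```bash
python3 -c "
from workcell import env
print(env.sign_off())"
```

```text
the job is handed in; nothing more can be done
None
```

I built the tier and handed it in at about 42 s: three posts on their patches, the pot in the middle, and the shelf level on top, white side up, about 1 mm from centred. The tall and short posts were left untouched, and I viewed 15 pictures against the limit of 14.

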